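# Pull the tapped locating plug from a circuit-board fixture

### The job

Free the circuit board on its fixture: take the red-handled puller rod from its wooden rest, lower its foot into the brass locating plug, turn it about a quarter turn clockwise so that its lugs lock under the plug's thread lips, and draw the plug straight up out of the fixture. Stand the plug upright on the floor of the black tray, gently and not dropped, with the puller still locked in it, and let go. Leave the white flux bottle and the steel tin where they stand.

Things in the scene. Friction and masses are not known exactly. Their poses are not given: they have to be found in the camera images.
- puller_grip (a point): Centre of the puller rod's red handle, 92 mm above the rod's bottom. Handle: flat block 34 mm along x, 14 mm along y (the faces to grip), 36 mm high; z points up the rod. Rod: loose, 130 g, 110 mm tall, steel shaft 12 mm in diameter; a half turn about z gives the same shape. It stands upright in a 32 mm deep slot of the wooden rest: lift it 40 mm to clear.
- puller_foot (a point): Centre of the rod's bottom end, on its axis; same axes as the handle. Foot: a disc 16 mm in diameter, 6 mm high, crossed by a bar 34 mm long (along x), 7 mm wide, 6 mm high, whose two ends are the thread lugs.
- plug_mouth (a point): Centre of the brass plug's top face, z up, 4 mm below the circuit board's top. Mouth: straight slot 38 mm long along x, 21 mm wide, between two lips that reach 12 to 16 mm down; below them is the cavity. The puller's bar goes in along the slot (within about 20 degrees) until its bottom is on the cavity floor. A half turn about z gives the same shape.
- plug_floor (a point): Centre of the plug's cavity floor, 23 mm below the mouth, 7 mm above the underside; same axes. With its foot on this floor the rod turns clockwise seen from above, lugs under the lips, whose undersides slope down like a coarse thread (2 to 3 mm axial play left). From 60 degrees on it holds, 80 is good, stops at about 100. Anticlockwise it is blocked after about 25 degrees.
- plug: Brass plug, loose, about 0.3 kg, 50 x 50 mm square, 30 mm high; origin at the centre of its underside, z up. It starts with its underside 6 mm above the table in a square pocket 32 mm deep with about 1.2 mm play per side, so it cannot turn there.
- fixture: Fixed aluminium board fixture 180 x 150 mm with a green circuit board on top (upper face 40 mm above the table, small parts on it up to 47 mm), the plug inside a square window of the board. Origin at the centre of its underside, z up. Raise the plug by 45 mm or more to clear it all.
- tray_in (a point): Centre of the inner floor of the fixed black tray (170 x 140 mm outside along x and y, walls 4 mm thick, 20 mm high); the floor is about 4 mm above the table.
- rest: Fixed wooden rest of the puller, 90 x 70 x 40 mm, origin at the centre of its underside.
- flux: White flux bottle with a red cap, 44 mm in diameter, 100 mm tall, loose, not to be moved; origin at the centre of its underside.
- tin: Steel tip-cleaning tin, 60 mm in diameter, 30 mm tall, loose, not to be moved; origin at the centre of its underside.
Mind the look-alikes: they are no part of the job. What is meant by the part that bears tray_in is not pink, and is the larger of those in its own colour.

How it is judged:
On the way, in this order (a step that is already met when the one before it is completed fails the run):
1. the puller is locked in the plug (foot in the cavity, turned 50 degrees or more) while the plug still sits in its pocket (distance between puller_foot and plug_floor below 0.013 m and angle between the x axis of puller_grip and the x axis of plug_mouth, either way round above 0.85 rad and z of plug in the frame of fixture below 0.012 m), for 0.1 s.
2. the plug is drawn up clear of the fixture's pocket on the puller, upright (distance between puller_foot and plug_floor below 0.013 m and angle between the x axis of puller_grip and the x axis of plug_mouth, either way round above 0.85 rad and z of plug in the frame of fixture above 0.041 m and angle between plug's own z axis and vertical below 0.35 rad), for 0.1 s.
At the end, for the whole second after the job is handed in: The plug stands upright (within 6 degrees), at rest on the tray's floor (within 4 mm), within 65 mm of its centre; the puller is still in it: foot within 13 mm of the cavity floor's centre, turned 50 degrees or more from the slot, leaning less than 23 degrees (distance between puller_foot and plug_floor below 0.013 m and angle between the x axis of puller_grip and the x axis of plug_mouth, either way round above 0.85 rad and horizontal distance between plug and tray_in below 0.065 m and z of plug in the frame of tray_in below 0.004 m and angle between plug's own z axis and vertical below 0.1 rad and angle between puller_grip's own z axis and vertical below 0.4 rad and linear speed of plug below 0.02 m/s); the robot touches nothing.
It fails at once if the flux bottle or the tin is moved by more than 30 mm (distance of any of flux, tin from where it was at the start of the episode above 0.03 m).
It fails at once if the plug is dropped (falls faster than 0.6 m/s with nothing in the fingers) (linear speed of plug above 0.6 m/s and contact force between the fingers and anything else below 0.3 N).
It fails at once if the plug is tipped by more than 35 degrees (angle between plug's own z axis and vertical above 0.61 rad).
It also fails if it takes over 53 s, if anything falls off the work surface, if the arm or the gripper's body presses on something with over 40 N, if the wrist force passes 120 N, or if a joint passes its speed limit or range.

### The arm

A 6-joint arm with a two-finger parallel gripper is mounted at the origin on the work surface. World frame = base frame: x ahead of the robot, y to its left, z up, the work surface at z = 0. Lengths are in m, angles in rad, forces in N, time in s.
With the tool pointing down it reaches from about 0.375 to 0.925 m from the base axis. Payload 5.7 kg.
Tool frame: the origin (TCP) lies midway between the tips of the shut fingers; the grasp point (between the pads) lies 19 mm behind it (bot.hold_point_z is the distance from the TCP to the grasp point, in m); y points along the fingers, z is the direction in which the jaws open and shut, and the axes are right-handed (so a half turn about y gives the same grasp; the last joint's range is limited). The gripper opens to 85 mm and grips with 20 to 120 N. Pads are 22 mm wide; open, the fingers measure 114 mm over their backs; the gripper's body (76 mm by 85 mm) begins 54 mm behind the grasp point. The pads swing forward as they close: fully open they stand 13 mm farther back than shut.
Start: joints at [1.142, 0.359, 1.51, -0, 1.272, -0.115], TCP at [0.185, 0.571, 0.192] pointing down, gripper open.
Joint ranges: [-2.97, 2.97], [-1.01, 2.36], [0.21, 2.38], [-0.96, 4.11], [0.2, 2.71], [-2.98, 2.98]. Speed limits (rad/s): [2.39, 2.39, 3.14, 3.14, 3.14, 3.14].

### API

Orientations are given as a unit quaternion [x, y, z, w].
In Python, from rig import bot, grab_frame, close_job gives the robot as it stands.
- The arm moves only by the tool drive_tool, never from a script. Its argument "moves" is text: rows parted by semicolons, each of 7 numbers parted by spaces: the turn, a rotation vector about the tool's x, y, z in units of 6 degrees (1.0 is 6 degrees), then the shift along the tool's x, y, z in units of 50 mm (1.0 is 50 mm), then the opening, from 0 (shut) to 1 (fully open). A call has exactly 5 rows; each row is the pose to reach, as a shift and turn from the pose commanded when the call began, along the tool's axes at that moment; what a row does not reach only later rows make up. A row lasts 1/8 s, in which the tool goes at most 62.5 mm and 10.7 degrees, less where a joint would pass 70% of its speed; a pose out of reach is approached as far as the arm can. A call with a gripper value outside its range is refused whole. The fingers move at their own pace and stop on an object; "squeeze" is the grip in N (left out, the last holds). Time passes only in rows, so rows that repeat a pose let the fingers close, or fill a call up. It gives the time, the measured TCP pose, the force and the opening at its end, in the units of the state.
- bot.state(): the state, without advancing time (a new reading comes with each control period).
- grab_frame(name): name is "side" or "top"; returns a dict with "image" (384x512x3 uint8, red, green, blue), "depth" (384x512 float32, m along the optical axis (not along the pixel's ray), 0 where there is no reading), "vertical_fov" (degrees; the focal length in pixels is half the picture's height over the tangent of half this angle, whatever the lens; pixels are square), "cx", "cy" (the principal point, pixels), "cam_to_world" (4x4, takes a point from camera to world coordinates). Camera axes: x right, y up, looking along -z (the intrinsics and any distortion apply to the point x, -y, -z); pixel columns grow to the right and rows downward; lengths in m; the calibration is good to about 2 mm. A picture is of the moment at which its call begins.
- close_job(): hands the job in, once; it reports no verdict.
The state is a dict: "clock": time; "qpos": joint angles; "dq": joint speeds; "joint_efforts": joint torques, N m; "ee_pos": TCP position; "eef_rot": TCP orientation; "contact_force": force on the tool from outside, world axes, zero at the start; "moment": the same for the moment, N m; "opening": opening from 0.0 (shut) to 1.0 (fully open).
Only numpy, scipy, OpenCV 4.12 (cv2) and the standard library are available. Lean on these libraries where they do the work, as an engineer would, in place of code of your own. Each camera call takes 0.05 s, during which the arm holds its last target.

## Working session

There is one attempt and no reset: what is moved stays moved. The work goes in short steps, Python scripts to look and compute and a tool call to move; the robot and the scene stay as the last step left them, time stands still between calls to the robot, and variables do not carry over. Pictures are saved under pics/ and viewed, and the job is handed in when it is done.

Besides the shell and the picture viewer there is one more tool, called after ">>>" as name(argument=value, ...) on one line, values as JSON. drive_tool: Moves the arm, as the interface text tells. Its arguments: {"type":"object","properties":{"moves":{"type":"string"},"squeeze":{"type":"number"}},"required":["moves"]}

```bash
ls; mkdir -p pics; python3 - <<'E'
from rig import bot, grab_frame
import cv2,numpy as np,pickle
print(bot.state(), bot.hold_point_z)
for n in ("side","top"):
    f=grab_frame(n); pickle.dump(f,open(n+"0.pkl","wb"))
    cv2.imwrite(f"pics/{n}0.png",cv2.resize(f["image"][:,:,::-1],(800,600),interpolation=cv2.INTER_CUBIC))
    print(n,{k:v for k,v in f.items() if k not in("image","depth")})
E
```

```text
pics
{'clock': 0.0, 'qpos': array([ 1.14189002e+00,  3.59481370e-01,  1.51145307e+00, -2.62401941e-05,
        1.27250784e+00, -1.15130664e-01]), 'dq': array([-3.58312729e-05, -1.55836871e-03, -8.70527924e-04, -9.14882605e-04,
       -1.08331409e-03,  5.06839751e-04]), 'joint_efforts': array([-3.55668817e-03, -5.27624953e+01, -2.78619933e+01, -4.29663942e-04,
        1.29971790e-02,  2.11519728e-05]), 'ee_pos': array([0.18490493, 0.56999172, 0.19115988]), 'eef_rot': array([ 0.69905473, -0.11064632,  0.110312  , -0.69779018]), 'contact_force': array([-0.01667343,  0.22912253,  0.07030065]), 'moment': array([-0.0082799 ,  0.02243828, -0.02013406]), 'opening': 0.9983686124411373} 0.0187
side {'vertical_fov': 51.92355577116096, 'cx': 256.0877429833729, 'cy': 186.78810692760254, 'cam_to_world': array([[ 0.81694589,  0.43505286, -0.37858741,  0.12861458],
       [-0.57652588,  0.59929333, -0.55539663, -0.51556786],
       [-0.01474198,  0.67199443,  0.74040945,  0.89070921],
       [ 0.        ,  0.        ,  0.        ,  1.        ]])}
top {'vertical_fov': 50.23177590303985, 'cx': 252.56421636526085, 'cy': 184.88107065600397, 'cam_to_world': array([[-0.01408899,  0.99263919, -0.1202869 ,  0.39825385],
       [-0.99984712, -0.01273999,  0.01197656,  0.09054315],
       [ 0.01035595,  0.12043725,  0.99266692,  1.19511946],
       [ 0.        ,  0.        ,  0.        ,  1.        ]])}
```

View pics/top0.png

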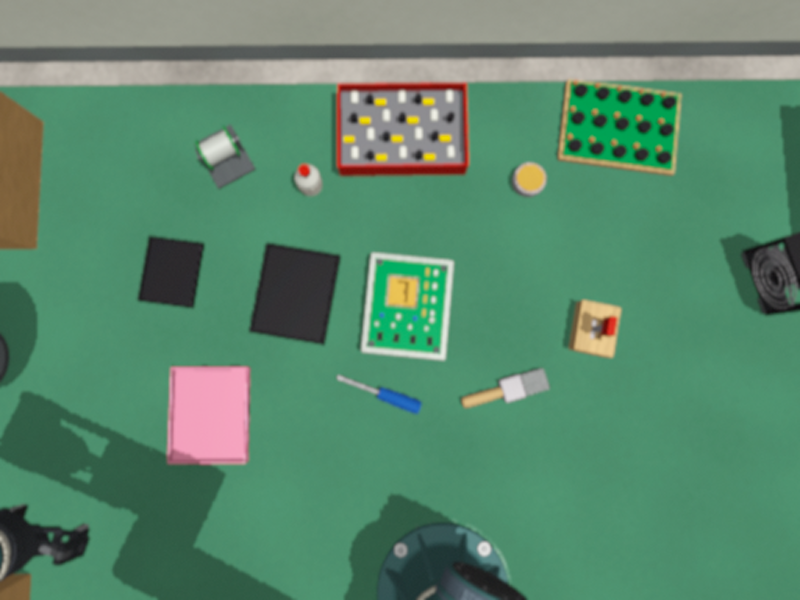

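View pics/side0.png

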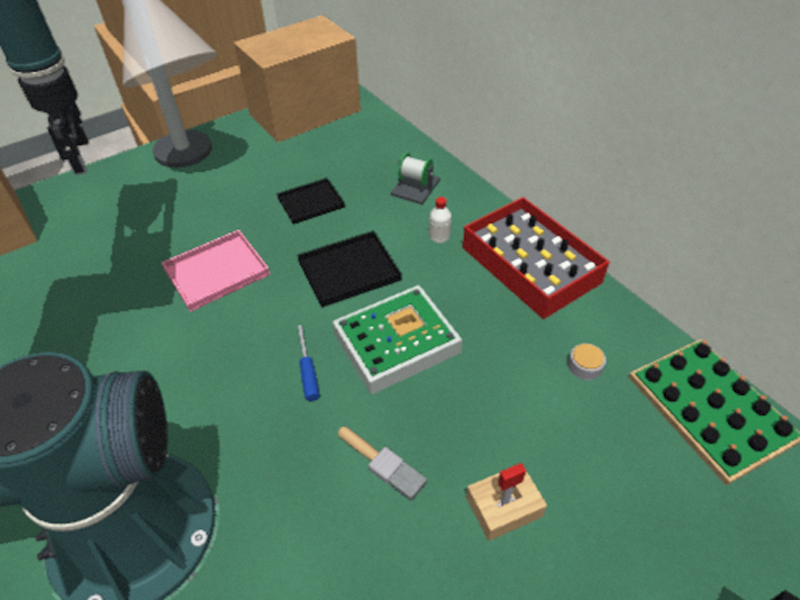

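Candidates for the tray in the top picture (800x600) are the large black one at (295,294), a smaller black one at (171,271) and the pink one at (208,415). The large black one fits: it isn't pink and is the larger of the two black ones. I'll confirm it in crops.

```bash
cat > h.py <<'E'
import numpy as np,cv2,pickle
def foc(f): return f["image"].shape[0]/2/np.tan(np.radians(f["vertical_fov"]/2))
def ray(f,u,v):
    F=foc(f); d=np.stack([(np.asarray(u,float)-f["cx"])/F,-(np.asarray(v,float)-f["cy"])/F,-np.ones_like(np.asarray(u,float))],-1)
    T=f["cam_to_world"]; return T[:3,3], d@T[:3,:3].T
def atz(f,u,v,z):
    o,d=ray(f,u,v); return o+d*((z-o[2])/d[...,2])[...,None]
def cloud(f):
    h,w=f["depth"].shape; u,v=np.meshgrid(np.arange(w),np.arange(h)); o,d=ray(f,u,v); P=o+d*f["depth"][...,None]; P[f["depth"]==0]=np.nan; return P
def proj(f,p):
    T=f["cam_to_world"]; c=(np.asarray(p)-T[:3,3])@T[:3,:3]; F=foc(f); return np.stack([f["cx"]+F*c[...,0]/-c[...,2], f["cy"]-F*c[...,1]/-c[...,2]],-1)
def crop(f,u0,v0,w,h,s,name):
    cv2.imwrite(name,cv2.resize(f["image"][v0:v0+h,u0:u0+w,::-1],None,fx=s,fy=s,interpolation=cv2.INTER_CUBIC))
E
python3 - <<'E'
from h import *
t=pickle.load(open("top0.pkl","rb"));s=pickle.load(open("side0.pkl","rb"))
crop(t,225,155,70,80,7,"pics/plug.png")
crop(t,355,180,55,55,10,"pics/rest.png")
crop(t,80,140,150,90,5,"pics/tray.png")
crop(s,290,285,70,65,9,"pics/srest.png")
crop(s,205,175,100,80,8,"pics/splug.png")
import os
a=np.hstack([cv2.resize(cv2.imread("pics/"+n),(400,400)) for n in("rest.png","srest.png")])
cv2.imwrite("pics/rr.png",a)
E
```

```text
(no output)
```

View pics/plug.png

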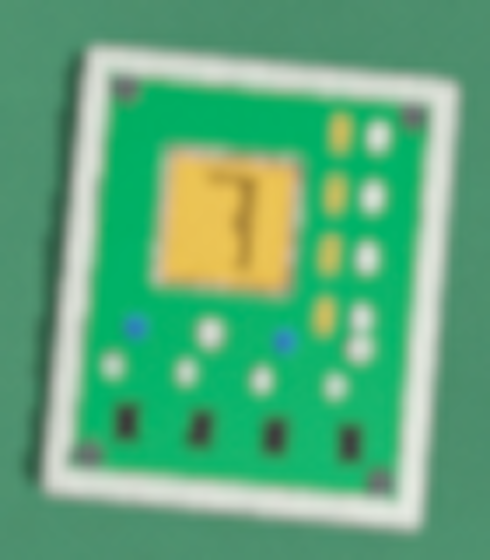

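View pics/rest.png

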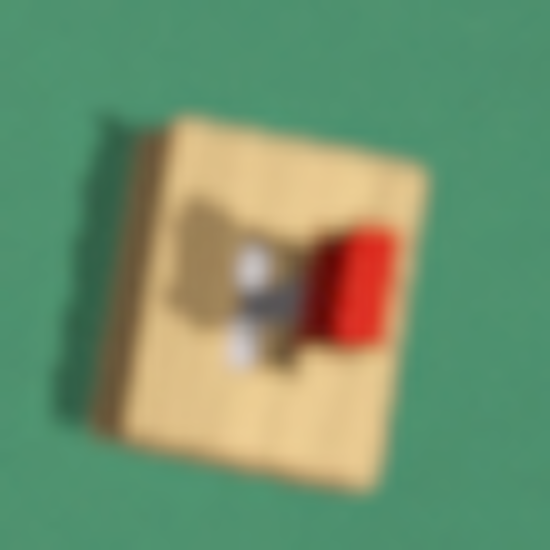

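View pics/srest.png

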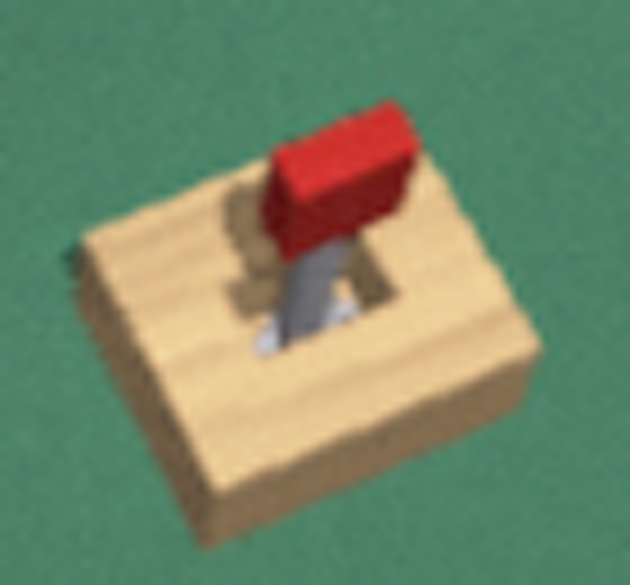

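View pics/splug.png

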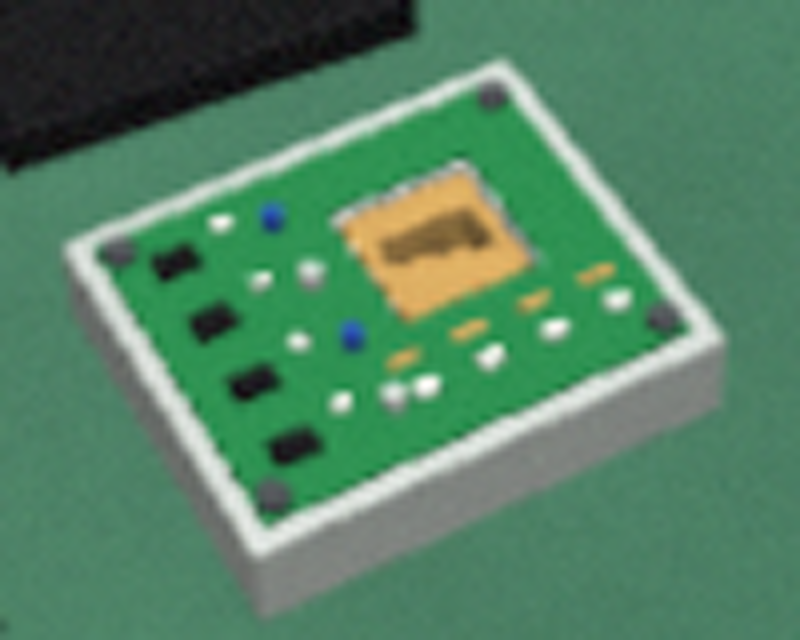

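View pics/tray.png

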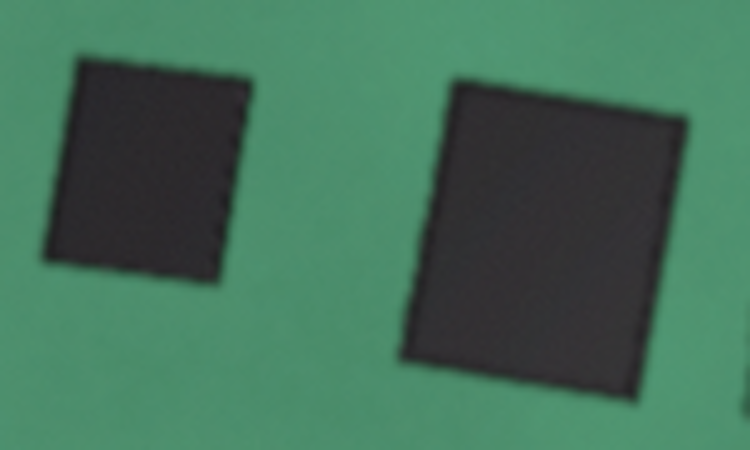

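```bash
python3 - <<'E'
from h import *
t=pickle.load(open("top0.pkl","rb"));s=pickle.load(open("side0.pkl","rb"))
for n,f,(u0,v0,w,h) in (("top",t,(355,180,55,55)),("side",s,(290,285,70,65))):
    P=cloud(f); im=f["image"].astype(int)
    m=np.zeros(P.shape[:2],bool); m[v0:v0+h,u0:u0+w]=1
    red=m&(im[...,0]>110)&(im[...,1]<80)
    z=P[red][:,2]; print(n,red.sum(),np.nanpercentile(z,[5,25,50,75,95]).round(4))
    top=red&(P[...,2]>0.113)
    v,u=np.nonzero(red&(im[...,0]>190)); 
    q=atz(f,u,v,0.118)[:,:2].astype(np.float32)
    print(len(q),"rect",cv2.minAreaRect(q),q.mean(0))
    # rest top
    r=m&(abs(P[...,2]-0.04)<0.004)&(im[...,0]>150)&(im[...,1]>120)
    v,u=np.nonzero(r);q=atz(f,u,v,0.04)[:,:2].astype(np.float32); print("rest",cv2.minAreaRect(q))
# plug brass
for n,f,(u0,v0,w,h) in (("top",t,(225,155,70,80)),("side",s,(245,193,30,25))):
    im=f["image"].astype(int)
    m=np.zeros(im.shape[:2],bool); m[v0:v0+h,u0:u0+w]=1
    br=m&(im[...,0]>im[...,2]+60)&(im[...,0]>im[...,1]+5)&(im[...,1]>60)
    nl,lab,st,ce=cv2.connectedComponentsWithStats(br.astype(np.uint8)); k=1+np.argmax(st[1:,4])
    v,u=np.nonzero(lab==k);q=atz(f,u,v,0.036)[:,:2].astype(np.float32); print("plug",n,st[k],cv2.minAreaRect(q))
# fixture
P=cloud(t);im=t["image"].astype(int);m=np.zeros(P.shape[:2],bool);m[155:235,225:295]=1
v,u=np.nonzero(m&(P[...,2]>0.03)&(P[...,2]<0.05));q=atz(t,u,v,0.04)[:,:2].astype(np.float32);print("fix",cv2.minAreaRect(q),np.nanmedian(P[m&(abs(P[...,2]-.04)<.006)][:,2]))
# tray
m=np.zeros(P.shape[:2],bool);m[150:225,155:222]=1;m&=im.sum(2)<200
v,u=np.nonzero(m);q=atz(t,u,v,0.02)[:,:2].astype(np.float32);print("tray",cv2.minAreaRect(q))
# enhanced top and side of plug
big=[]
for f,(u0,v0,w,h) in ((t,(244,172,28,28)),(s,(243,192,32,28))):
    c=f["image"][v0:v0+h,u0:u0+w,::-1].astype(float); c=np.clip((c-20)*1.3,0,255).astype(np.uint8)
    big.append(cv2.resize(c,(400,400),interpolation=cv2.INTER_LINEAR))
cv2.imwrite("pics/plug2.png",np.hstack(big))
E
```

```text
top 57 [0.1106 0.1168 0.1184 0.1203 0.1221]
38 rect ((0.4620421528816223, -0.2872105836868286), (0.009082669392228127, 0.027164386585354805), 77.46977233886719) [ 0.46197936 -0.28700823]
rest ((0.46373289823532104, -0.28784099221229553), (0.07194627821445465, 0.09010306000709534), 77.80545043945312)
side 172 [0.0881 0.1031 0.1156 0.1181 0.1197]
72 rect ((0.4592954218387604, -0.2881697416305542), (0.010716471821069717, 0.030056491494178772), 78.57982635498047) [ 0.45926338 -0.28822097]
rest ((0.46005213260650635, -0.28815633058547974), (0.07145586609840393, 0.09038436412811279), 77.75709533691406)
plug top [248 177  19  20 330] ((0.5344760417938232, 0.06335936486721039), (0.05185801535844803, 0.0519806444644928), 83.51446533203125)
plug side [248 197  23  18 241] ((0.5323071479797363, 0.0650622621178627), (0.04941212385892868, 0.050458889454603195), 83.6955795288086)
fix ((0.5092841982841492, 0.05445020645856857), (0.1498716175556183, 0.1802225261926651), 83.62547302246094) 0.04107783786600172
tray ((0.5360767841339111, 0.2615906298160553), (0.13959544897079468, 0.16687656939029694), 79.44332885742188)
```

View pics/plug2.png

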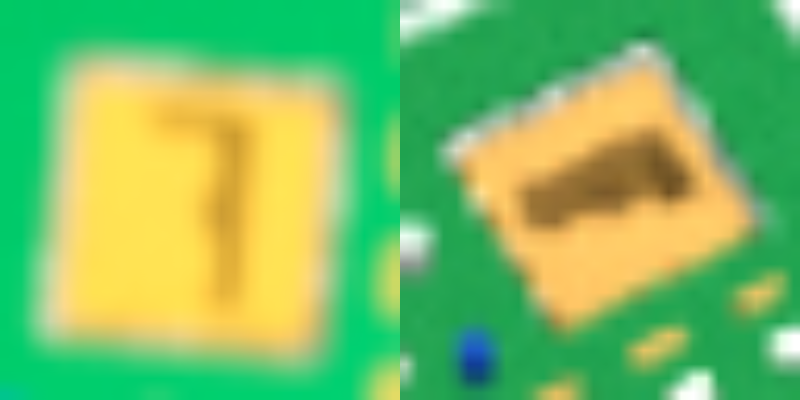

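```bash
cat >> h.py <<'E'
from scipy.spatial.transform import Rotation as R
def tool(yaw):  # y down, z (jaw) at yaw angle (rad)
    y=np.array([0,0,-1.]); z=np.array([np.cos(yaw),np.sin(yaw),0]); return np.stack([np.cross(y,z),y,z],1)
def show(st):
    M=R.from_quat(st["eef_rot"]).as_matrix(); print("t",round(st["clock"],3),"p",st["ee_pos"].round(4),"jawyaw",np.degrees(np.arctan2(M[1,2],M[0,2])).round(2),"down",M[:,1].round(3),"q",st["qpos"].round(3),"F",st["contact_force"].round(1),"op",round(st["opening"],3)); return M
def need(st,p,yawdeg,p0=None,M0=None):
    M=R.from_quat(st["eef_rot"]).as_matrix() if M0 is None else M0
    p0=st["ee_pos"] if p0 is None else p0
    d=M.T@(np.asarray(p)-p0)/0.05
    r=R.from_matrix(M.T@tool(np.radians(yawdeg))).as_rotvec(degrees=True)/6
    print("rot",r.round(2),"shift",d.round(3))
E
python3 - <<'E'
from h import *
from rig import bot
st=bot.state(); M=show(st); print(M.round(3))
for y in (77.8,-102.2): need(st,[.50,.2,.2],y);need(st,[.461,-.288,.16],y)
E
```

```text
t 0.1 p [0.1849 0.5701 0.1912] jawyaw 72.02 down [-0.001 -0.002 -1.   ] q [ 1.142  0.359  1.511  0.     1.273 -0.115] F [-1.3 -1.  -0.2] op 1.001
[[ 0.951 -0.001  0.309]
 [-0.309 -0.002  0.951]
 [-0.    -1.    -0.002]]
rot [ 0.02 -0.96 -0.  ] shift [ 8.279 -0.169 -5.095]
rot [ 0.02 -0.96 -0.  ] shift [ 10.549   0.647 -14.618]
rot [0.000e+00 2.904e+01 2.000e-02] shift [ 8.279 -0.169 -5.095]
rot [0.000e+00 2.904e+01 2.000e-02] shift [ 10.549   0.647 -14.618]
```

>>> drive_tool(moves="0 0 0 1.0 0 -0.6 1; 0 -0.2 0 2.0 0 -1.2 1; 0 -0.4 0 3.0 0 -1.8 1; 0 -0.7 0 4.0 0 -2.4 1; 0 -1 0 5.0 0 -3.0 1", squeeze=60)

```text
clock: 0.72
ee_pos: [0.3775, 0.3492, 0.1918]
eef_rot: [0.703, -0.073, 0.073, -0.703]
contact_force: [1.2, 0.8, 0.8]
opening: 1.007
```

```bash
python3 - <<'E'
from h import *
from rig import bot
st=bot.state(); M=show(st); 
for p in ([.48,.1,.2],[.48,-.1,.2],[.461,-.288,.18]): need(st,p,77.8)
E
```

```text
t 0.725 p [0.3775 0.3492 0.1918] jawyaw 78.09 down [-0. -0. -1.] q [ 0.612  0.236  1.693 -0.     1.214 -0.751] F [1.2 0.8 0.8] op 1.007
rot [ 0.    0.05 -0.  ] shift [ 3.035 -0.164 -4.454]
rot [ 0.    0.05 -0.  ] shift [ 3.86  -0.163 -8.367]
rot [ 0.    0.05 -0.  ] shift [  4.264   0.238 -12.125]
```

Tracking is tight. I'll continue past the fixture to above the rest.

>>> drive_tool(moves="0 0 0 0.7 0 -1.0 1; 0 0 0 1.4 0 -2.0 1; 0 0 0 2.1 0 -3.0 1; 0 0 0 2.7 0 -4.0 1; 0 0 0 3.2 0 -5.1 1")

```text
clock: 1.35
ee_pos: [0.4809, 0.0663, 0.1919]
eef_rot: [-0.703, 0.074, -0.074, 0.703]
contact_force: [0.6, 0.1, -0.5]
opening: 0.999
```

>>> drive_tool(moves="0 0 0 0.2 0 -1.15 1; 0 0 0 0.4 0 -2.3 1; 0 0 0 0.6 0 -3.5 1; 0 0 0 0.8 0 -4.7 1; 0 0 0 0.9 0 -5.9 1")

```text
clock: 1.98
ee_pos: [0.4627, -0.2318, 0.1919]
eef_rot: [-0.703, 0.074, -0.074, 0.703]
contact_force: [0.9, 0.1, 1.0]
opening: 0.997
```

```bash
python3 - <<'E'
from h import *
from rig import bot
st=bot.state(); M=show(st); 
for p in ([.461,-.2876,.18],[.461,-.2876,.083]): need(st,p,77.8)
E
```

```text
t 1.975 p [ 0.4627 -0.2318  0.1919] jawyaw 78.01 down [ 0.  0. -1.] q [-0.598  0.24   1.686  0.     1.215 -1.96 ] F [0.9 0.1 1. ] op 0.997
rot [-0.    0.04  0.  ] shift [ 0.198  0.238 -1.1  ]
rot [-0.    0.04  0.  ] shift [ 0.198  2.178 -1.1  ]
```

>>> drive_tool(moves="0 0 0 0.1 0 -0.6 1; 0 0 0 0.2 0 -1.1 1; 0 0 0 0.2 0.7 -1.1 1; 0 0 0 0.2 1.4 -1.1 1; 0 0 0 0.2 1.8 -1.1 1")

```text
clock: 2.6
ee_pos: [0.4602, -0.2848, 0.1]
eef_rot: [-0.703, 0.075, -0.073, 0.704]
contact_force: [0.6, -0.1, -1.1]
opening: 0.998
```

>>> drive_tool(moves="0 0 0 0 0.2 0 1; 0 0 0 0 0.36 0 1; 0 0 0 0 0.36 0 0; 0 0 0 0 0.36 0 0; 0 0 0 0 0.36 0 0", squeeze=40)

```text
clock: 3.22
ee_pos: [0.4619, -0.286, 0.0847]
eef_rot: [0.704, -0.073, 0.074, -0.703]
contact_force: [-0.1, -0.7, -0.3]
opening: 0.379
```

>>> drive_tool(moves="0 0 0 0 0 0 0; 0 0 0 0 0 0 0; 0 0 0 0 0 0 0; 0 0 0 0 0 0 0; 0 0 0 0 0 0 0", squeeze=60)

```text
clock: 3.85
ee_pos: [0.4614, -0.2856, 0.084]
eef_rot: [0.703, -0.074, 0.074, -0.703]
contact_force: [0.2, -0.7, 0.5]
opening: 0.0
```

```bash
python3 - <<'E'
from h import *
from rig import bot,grab_frame
st=bot.state(); M=show(st); 
t=grab_frame("top");s=grab_frame("side")
crop(t,350,180,60,60,6,"pics/a.png");crop(s,290,255,90,90,4,"pics/b.png")
cv2.imwrite("pics/grasp.png",np.hstack([cv2.imread("pics/a.png"),cv2.imread("pics/b.png")]))
E
```

```text
t 3.85 p [ 0.4614 -0.2856  0.084 ] jawyaw 78.02 down [-0. -0. -1.] q [-0.682  0.401  1.754 -0.     0.986 -2.043] F [ 0.2 -0.7  0.5] op 0.0
```

View pics/grasp.png

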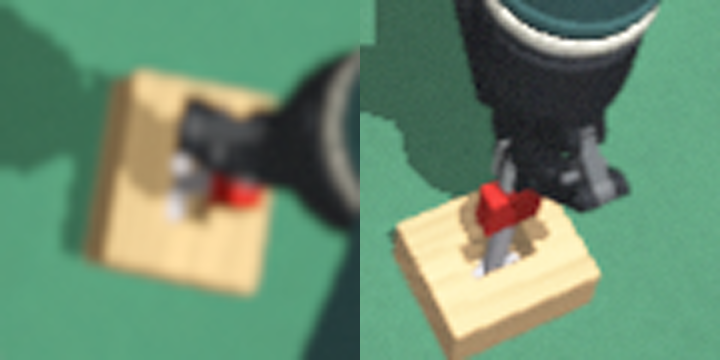

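```bash
python3 - <<'E'
from h import *
from rig import bot,grab_frame
t=grab_frame("top");s=grab_frame("side")
for n,f in(("top",t),("side",s)): pickle.dump(f,open(n+"1.pkl","wb"))
crop(s,285,220,100,110,7,"pics/b2.png"); crop(t,340,170,90,70,8,"pics/a2.png")
st=bot.state()
print(proj(s,st["ee_pos"]),proj(t,st["ee_pos"]))
E
```

```text
[326.14653049 307.02629218] [386.1570856  209.24482712]
```

View pics/b2.png

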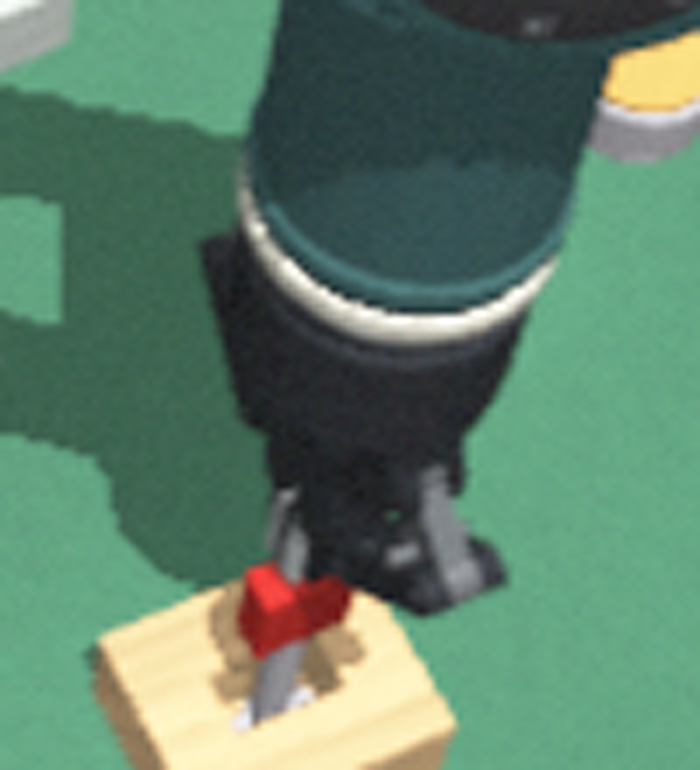

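View pics/a2.png

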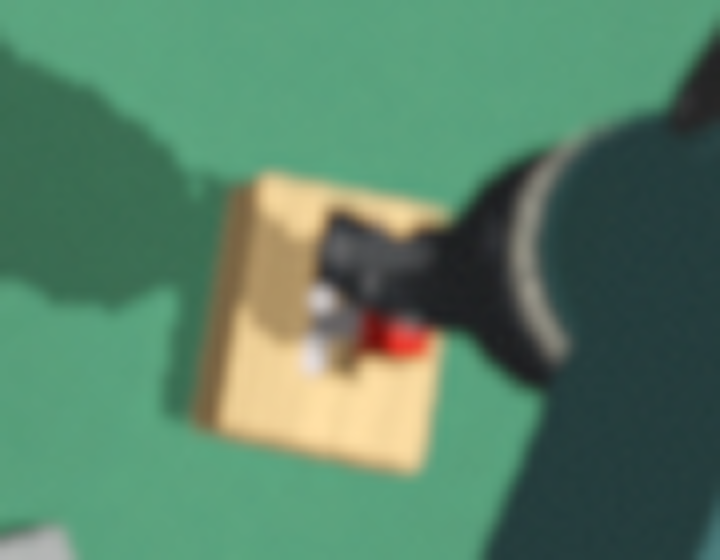

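```bash
python3 - <<'E'
from h import *
p0=np.array([0.1849,0.5700,0.1912])
for n in("side","top"):
    f=pickle.load(open(n+"0.pkl","rb")); print(n,proj(f,p0),proj(f,p0+[0,0,.1]))
f=pickle.load(open("side0.pkl","rb"));crop(f,0,40,90,90,8,"pics/c.png")
for n in("side","top"):
    f=pickle.load(open(n+"1.pkl","rb"));P=cloud(f);im=f["image"].astype(int)
    m=(abs(P[...,0]-.48)<.12)&(abs(P[...,1]+.29)<.12)
    for a in np.arange(.08,.26,.02):
        k=m&(P[...,2]>a)&(P[...,2]<a+.02)&(im[...,0]<im[...,1]+40); q=P[k]
        if len(q): print(n,round(a,2),len(q),np.percentile(q[:,0],[2,50,98]).round(3),np.percentile(q[:,1],[2,50,98]).round(3))
E
```

```text
side [ 59.44714765 116.01423799] [45.27188294 86.29952941]
top [ 45.99239168 328.65767884] [ 22.80046472 339.44358475]
side 0.1 3 [0.455 0.466 0.469] [-0.297 -0.295 -0.285]
side 0.12 26 [0.45  0.452 0.459] [-0.297 -0.289 -0.275]
side 0.14 43 [0.45  0.453 0.458] [-0.298 -0.288 -0.272]
side 0.16 104 [0.443 0.452 0.464] [-0.314 -0.298 -0.254]
side 0.18 132 [0.44  0.448 0.461] [-0.33  -0.299 -0.237]
side 0.2 229 [0.438 0.447 0.467] [-0.347 -0.33  -0.227]
side 0.22 144 [0.44  0.448 0.46 ] [-0.336 -0.323 -0.293]
side 0.24 105 [0.425 0.445 0.464] [-0.324 -0.319 -0.263]
top 0.08 1 [0.462 0.462 0.462] [-0.281 -0.281 -0.281]
top 0.12 3 [0.454 0.459 0.46 ] [-0.286 -0.279 -0.279]
top 0.14 2 [0.455 0.457 0.458] [-0.278 -0.277 -0.277]
top 0.16 13 [0.455 0.461 0.469] [-0.273 -0.266 -0.247]
top 0.18 27 [0.452 0.46  0.474] [-0.27  -0.258 -0.245]
top 0.2 73 [0.452 0.469 0.488] [-0.266 -0.235 -0.225]
top 0.22 67 [0.459 0.473 0.481] [-0.257 -0.244 -0.228]
top 0.24 46 [0.435 0.466 0.485] [-0.263 -0.25  -0.245]
```

View pics/c.png

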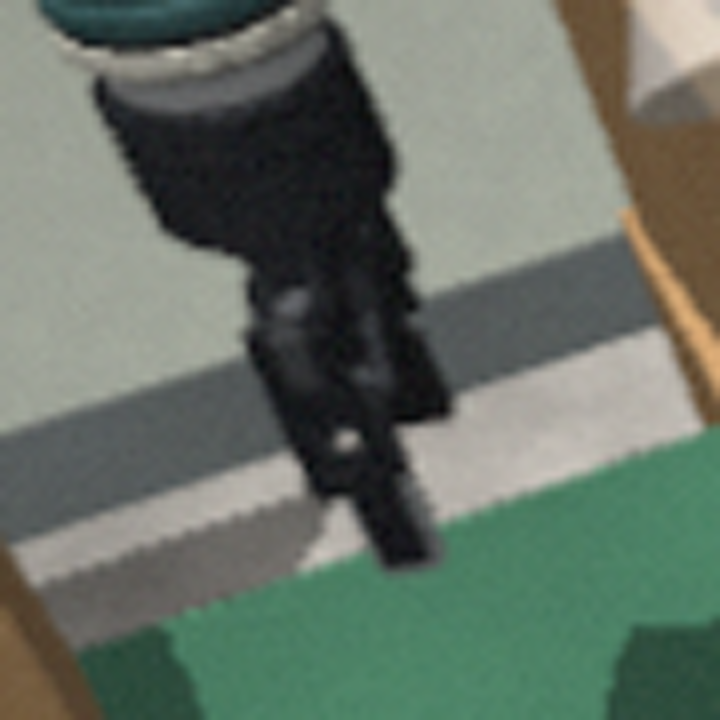

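```bash
python3 - <<'E'
from h import *
f=pickle.load(open("side1.pkl","rb"));P=cloud(f)
for v in range(284,318,3):
    print(v,[ (u,)+tuple((P[v,u]*1000).round().astype(int)) if P[v,u,2]==P[v,u,2] else (u,) for u in range(316,360,4)])
E
```

```text
284 [(316, np.int64(515), np.int64(-202), np.int64(2)), (320, np.int64(525), np.int64(-207), np.int64(-2)), (324, np.int64(452), np.int64(-273), np.int64(176)), (328, np.int64(445), np.int64(-288), np.int64(206)), (332, np.int64(441), np.int64(-299), np.int64(228)), (336, np.int64(447), np.int64(-304), np.int64(229)), (340, np.int64(439), np.int64(-317), np.int64(257)), (344, np.int64(447), np.int64(-320), np.int64(253)), (348, np.int64(455), np.int64(-322), np.int64(248)), (352, np.int64(589), np.int64(-254), np.int64(-1)), (356, np.int64(595), np.int64(-260), np.int64(3))]
287 [(316, np.int64(510), np.int64(-209), np.int64(2)), (320, np.int64(518), np.int64(-214), np.int64(2)), (324, np.int64(451), np.int64(-276), np.int64(170)), (328, np.int64(444), np.int64(-290), np.int64(199)), (332, np.int64(442), np.int64(-301), np.int64(218)), (336, np.int64(446), np.int64(-306), np.int64(221)), (340, np.int64(445), np.int64(-315), np.int64(237)), (344, np.int64(448), np.int64(-321), np.int64(242)), (348, np.int64(458), np.int64(-322), np.int64(233)), (352, np.int64(582), np.int64(-260), np.
[... 5158 characters left out ...]
4(-304), np.int64(-3)), (352, np.int64(533), np.int64(-310), np.int64(1)), (356, np.int64(542), np.int64(-315), np.int64(-3))]
317 [(316, np.int64(449), np.int64(-275), np.int64(31)), (320, np.int64(461), np.int64(-277), np.int64(18)), (324, np.int64(455), np.int64(-291), np.int64(52)), (328, np.int64(480), np.int64(-285), np.int64(7)), (332, np.int64(479), np.int64(-295), np.int64(27)), (336, np.int64(482), np.int64(-303), np.int64(40)), (340, np.int64(489), np.int64(-308), np.int64(39)), (344, np.int64(496), np.int64(-314), np.int64(39)), (348, np.int64(521), np.int64(-310), np.int64(0)), (352, np.int64(529), np.int64(-315), np.int64(-1)), (356, np.int64(536), np.int64(-321), np.int64(1))]
```

```bash
python3 - <<'E'
from h import *
f=pickle.load(open("top1.pkl","rb"));P=cloud(f)
for v in range(194,217,2):
    print(v,*[ f"{u}:"+",".join(str(int(x)) for x in (P[v,u]*1000).round())+str(f["image"][v,u].tolist()) if P[v,u,2]==P[v,u,2] else u for u in range(378,402,3)])
E
```

```text
194 378:507,-278,44[236, 208, 152] 381:507,-286,46[211, 194, 142] 384:507,-296,43[195, 188, 139] 387:511,-317,4[173, 182, 137] 390:511,-329,-2[143, 173, 132] 393:511,-337,-1[104, 165, 127] 396:511,-346,0[90, 161, 126] 399:485,-255,267[51, 91, 69]
196 378:502,-279,40[244, 213, 155] 381:486,-230,217[155, 130, 92] 384:486,-237,218[176, 152, 107] 387:501,-303,45[225, 198, 146] 390:502,-314,38[235, 211, 156] 393:501,-320,45[190, 181, 134] 396:505,-346,-1[105, 141, 105] 399:480,-251,276[32, 40, 37]
198 378:496,-279,39[234, 203, 146] 381:481,-229,218[89, 80, 70] 384:481,-237,217[67, 63, 62] 387:481,-245,215[146, 126, 102] 390:480,-247,230[211, 181, 128] 393:478,-249,243[123, 103, 73] 396:477,-250,261[58, 64, 50] 399:475,-250,278[30, 32, 34]
200 378:490,-277,44[183, 154, 107] 381:476,-228,221[90, 89, 90] 384:476,-235,221[80, 82, 83] 387:475,-241,225[80, 82, 84] 390:475,-247,229[97, 89, 81] 393:474,-250,241[53, 54, 56] 396:472,-250,259[29, 32, 32] 399:471,-249,280[33, 36, 35]
202 378:484,-276,47[167, 140, 96] 381:471,-228,220[76, 77, 78] 384:471,-235,221[74, 76, 78] 387:470,-239,230[77, 79, 8
[... 1115 characters left out ...]
:458,-295,11[139, 125, 112] 384:457,-297,32[117, 79, 66] 387:453,-280,107[125, 20, 14] 390:452,-283,120[226, 70, 60] 393:452,-292,118[206, 120, 86] 396:458,-343,-1[87, 138, 105] 399:445,-255,261[45, 74, 59]
214 378:452,-284,18[230, 216, 206] 381:452,-295,10[168, 146, 114] 384:451,-296,33[137, 95, 63] 387:448,-280,104[169, 113, 73] 390:447,-284,117[217, 112, 73] 393:450,-319,40[227, 168, 119] 396:452,-341,2[96, 164, 127] 399:452,-350,2[74, 135, 103]
216 378:445,-276,42[237, 217, 192] 381:446,-296,7[200, 171, 123] 384:445,-294,38[190, 159, 109] 387:445,-301,43[242, 209, 152] 390:445,-310,42[236, 202, 146] 393:445,-318,42[234, 207, 152] 396:446,-342,0[90, 162, 126] 399:446,-351,-2[88, 159, 124]
```

>>> drive_tool(moves="0 0 0 0 -0.1 0 0; 0 0 0 0 -0.3 0 0; 0 0 0 0 -0.6 0 0; 0 0 0 0 -0.8 0 0; 0 0 0 0 -1.0 0 0")

```text
clock: 4.68
ee_pos: [0.4616, -0.2858, 0.1351]
eef_rot: [0.703, -0.074, 0.074, -0.703]
contact_force: [-0.3, 0.8, -0.8]
opening: 0.002
```

```bash
python3 - <<'E'
from h import *
from rig import bot,grab_frame
st=bot.state(); show(st)
t=grab_frame("top");s=grab_frame("side")
for n,f in(("top",t),("side",s)): pickle.dump(f,open(n+"2.pkl","wb"))
crop(s,285,230,100,100,6,"pics/b3.png")
print(((proj(s,st["ee_pos"])-[285,230])*6))
E
```

```text
t 4.675 p [ 0.4616 -0.2858  0.1351] jawyaw 78.02 down [ 0.001 -0.001 -1.   ] q [-0.681  0.337  1.703 -0.     1.101 -2.043] F [-0.3  0.8 -0.8] op 0.002
[265.06757269 395.84391795]
```

View pics/b3.png

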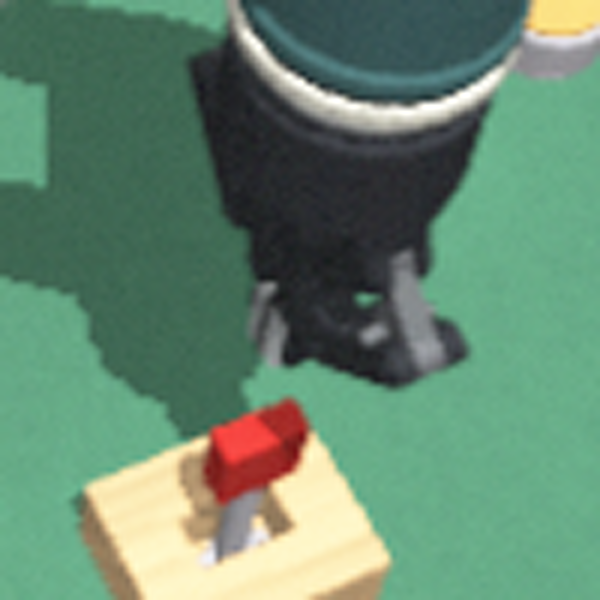

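```bash
python3 - <<'E'
from h import *
f=pickle.load(open("side2.pkl","rb"));P=cloud(f);im=f["image"].astype(int)
for v in range(270,298,2):
    print(v,*[ f"{u}:"+",".join(str(int(x)) for x in (P[v,u]*1000).round()) for u in range(324,366,3) if P[v,u,2]>.06 ])
t=pickle.load(open("top2.pkl","rb"));crop(t,340,170,90,70,8,"pics/a3.png")
E
```

```text
270 327:454,-271,226 330:452,-280,240 333:441,-294,270 336:441,-300,279 339:446,-302,278 342:447,-308,284 345:445,-315,296 348:445,-320,303 351:450,-322,301 354:457,-324,296
272 327:452,-274,224 330:451,-281,235 333:443,-293,261 336:441,-301,274 339:449,-302,267 342:447,-309,279 345:445,-316,291 348:447,-320,294 351:455,-321,288 354:460,-323,286 357:462,-327,289
274 327:451,-276,221 330:453,-281,226 333:443,-294,255 336:444,-300,263 339:448,-304,264 342:446,-310,275 345:445,-317,285 348:446,-322,291 351:453,-323,286 354:458,-325,284
276 330:453,-282,220 333:443,-296,250 336:446,-300,254 339:447,-305,259 342:446,-312,270 345:445,-318,281 348:446,-323,287 351:452,-325,283 354:458,-327,280
278 327:458,-273,194 330:453,-283,214 333:443,-297,244 336:448,-300,243 339:460,-298,228 342:465,-301,227 345:446,-319,273 348:446,-324,281 351:451,-327,280 354:455,-330,280
280 327:459,-273,185 330:452,-285,211 333:448,-295,229 336:450,-299,233 339:456,-301,230 342:461,-304,229 345:464,-308,232 348:468,-312,234 351:448,-330,280 354:455,-331,275
282 327:454,-278,189 330:451,-287,207 333:450,-294,219 3
[... 346 characters left out ...]
 327:453,-281,179 330:452,-289,193 333:455,-293,196 336:446,-305,224 339:444,-313,238 342:443,-319,249 345:442,-325,259 348:446,-329,260 351:448,-333,265 354:448,-339,273 357:453,-341,271 360:459,-343,267
288 330:450,-291,189 333:455,-294,190 336:457,-299,195 339:444,-314,233 342:442,-321,245 345:442,-327,255 348:441,-333,265 351:443,-338,270 354:447,-341,270 357:452,-343,269 360:455,-346,269 363:461,-348,266
290 330:451,-291,181 333:454,-296,186 339:444,-315,227 342:443,-322,238 345:442,-328,248 348:438,-336,266 351:440,-340,270 354:445,-343,269 357:450,-345,267 360:456,-347,263
292 345:442,-329,244 348:440,-336,256 351:439,-342,267 354:444,-345,265
294 351:438,-344,263
296 333:475,-285,118
```

View pics/a3.png

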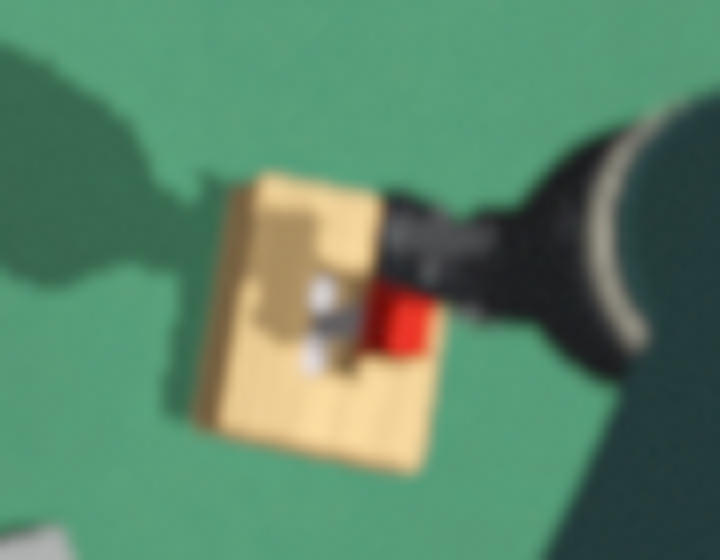

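```bash
python3 - <<'E'
from h import *
s=pickle.load(open("side2.pkl","rb"));t=pickle.load(open("top2.pkl","rb"))
for u,v in((329,290),(330,291),(331,292),(334,291)):
    o,d=ray(s,u,v); k=(.452-o[0])/d[0]; print(o+d*k)
s0=pickle.load(open("side0.pkl","rb"));P=cloud(s0)
for v in range(86,113,2): print(v,*[ f"{u}:"+",".join(str(int(x)) for x in (P[v,u]*1000).round()) for u in range(36,58,2) if P[v,u,2]>.06 ])
E
```

```text
[ 0.452      -0.28850269  0.17589567]
[ 0.452      -0.29134425  0.17620542]
[ 0.452      -0.29417263  0.17651374]
[ 0.452      -0.30016574  0.19002276]
86 36:162,506,335 38:166,503,335 40:170,499,335 42:174,498,335 44:179,508,327 46:185,532,312 48:189,525,314 50:199,610,266 52:204,612,263 54:208,607,263
88 36:160,503,332 38:164,513,325 40:169,511,324 42:173,504,326 44:177,501,326 46:183,529,309 48:187,526,308 50:192,532,303 52:201,609,259 54:206,611,255 56:211,609,255
90 36:158,505,326 38:162,503,325 40:166,503,323 42:171,504,321 44:175,499,322 46:180,524,306 48:185,523,305 50:194,613,252 52:199,611,252 54:204,606,253 56:209,608,249
92 36:156,505,320 38:160,503,320 40:164,502,318 42:168,496,320 44:173,502,315 46:177,500,314 48:182,522,300 50:192,613,247 52:197,614,244 54:201,608,246
94 36:154,504,316 38:158,504,314 40:163,527,300 46:175,501,309 48:180,518,297 50:185,525,292
96 38:156,506,308 40:160,517,300 42:165,518,297 44:169,514,298 46:173,498,305 48:177,501,302 50:182,517,291
98 38:154,506,302 40:158,506,301 42:162,501,302 44:166,503,299 46:171,497,301 48:175,499,297 50:180,514,287
100 40:156,499,300 42:160,499,298 44:164,498,297 46:169,500,294 48:173,498,293 50:178,517,280 52:183,525,273
102 40:154,507,289 44:163,515,281 46:167,518,278 48:171,517,276 50:176,514,276 52:181,519,271
104 46:165,513,275 48:169,513,273 50:174,516,270 52:178,521,265 54:183,525,260
106 46:163,519,266 48:167,517,266 50:171,512,266 52:176,516,262 54:181,521,257
108 48:165,517,260 50:170,522,255 52:174,516,257 54:179,518,253
110 48:163,526,249 50:167,521,250 52:172,525,245 54:176,522,245
112
```

The fingers shut above the handle and the rod was not disturbed. Depth shows the real shut tips about 41 mm above the reported TCP, at the start pose too. I'll allow for that, so the reported z should be about 0.040 for the grasp.

>>> drive_tool(moves="0 0 0 0 0 -0.04 1; 0 0 0 0 0 -0.04 1; 0 0 0 0 0 -0.04 1; 0 0 0 0 0 -0.04 1; 0 0 0 0 0.3 -0.04 1")

```text
clock: 5.4
ee_pos: [0.4619, -0.2883, 0.1194]
eef_rot: [0.704, -0.073, 0.075, -0.703]
contact_force: [0.8, -0.8, -0.6]
opening: 0.999
```

>>> drive_tool(moves="0 0 0 0 0.4 0 1; 0 0 0 0 0.8 0 1; 0 0 0 0 1.2 0 1; 0 0 0 0 1.55 0 1; 0 0 0 0 1.6 0 1")

```text
clock: 6.02
ee_pos: [0.4597, -0.2865, 0.0371]
eef_rot: [-0.703, 0.075, -0.073, 0.704]
contact_force: [-0.4, -0.1, -0.1]
opening: 1.002
```

>>> drive_tool(moves="0 0 0 0 0 0 0; 0 0 0 0 0 0 0; 0 0 0 0 0 0 0; 0 0 0 0 0 0 0; 0 0 0 0 0 0 0", squeeze=40)

```text
clock: 6.65
ee_pos: [0.4614, -0.2878, 0.0396]
eef_rot: [0.703, -0.074, 0.074, -0.703]
contact_force: [0.1, -0.2, 4.6]
opening: 0.158
```

```bash
python3 - <<'E'
from h import *
from rig import bot,grab_frame
st=bot.state(); show(st)
t=grab_frame("top");s=grab_frame("side")
for n,f in(("top",t),("side",s)): pickle.dump(f,open(n+"3.pkl","wb"))
crop(s,285,230,100,100,6,"pics/b4.png")
E
```

```text
t 6.65 p [ 0.4614 -0.2878  0.0396] jawyaw 78.02 down [ 0.001 -0.001 -1.   ] q [-0.685  0.465  1.79  -0.     0.885 -2.046] F [ 0.1 -0.2  4.6] op 0.158
```

View pics/b4.png

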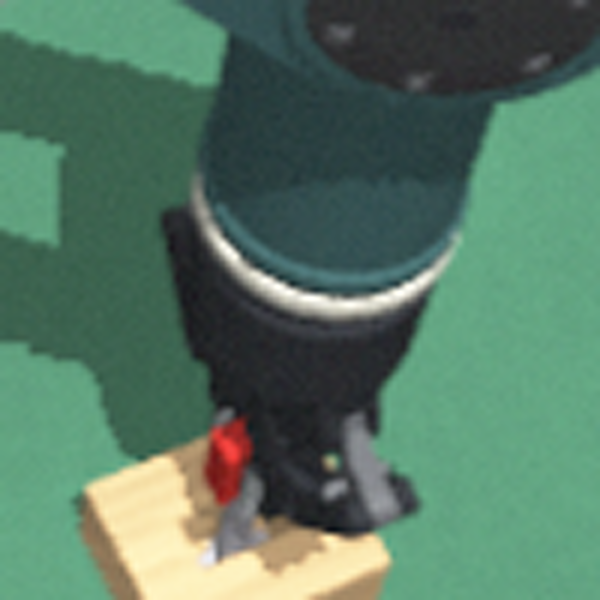

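>>> drive_tool(moves="0 0 0 0 0 0 0; 0 0 0 0 -0.3 0 0; 0 0 0 0 -0.7 0 0; 0 0 0 0 -1.2 0 0; 0 0 0 0 -1.8 0 0", squeeze=90)

```text
clock: 7.38
ee_pos: [0.4604, -0.2872, 0.1299]
eef_rot: [-0.703, 0.074, -0.073, 0.703]
contact_force: [0.5, -1.6, -0.8]
opening: 0.15
```

```bash
python3 - <<'E'
from h import *
from rig import bot,grab_frame
st=bot.state(); show(st)
t=grab_frame("top");s=grab_frame("side")
crop(s,285,230,100,100,4,"pics/a.png");crop(t,340,170,80,80,5,"pics/b.png")
cv2.imwrite("pics/lift.png",np.hstack([cv2.imread("pics/a.png"),cv2.imread("pics/b.png")]))
for p in ([.50,-.15,.14],[.515,.0,.14],[.5334,.0642,.14]): need(st,p,83.6)
E
```

```text
t 7.375 p [ 0.4604 -0.2872  0.1299] jawyaw 78.02 down [-0.001  0.001 -1.   ] q [-0.685  0.344  1.707 -0.     1.092 -2.046] F [ 0.5 -1.6 -0.8] op 0.15
rot [-0.01 -0.93 -0.01] shift [ 0.205 -0.2    2.848]
rot [-0.01 -0.93 -0.01] shift [-0.125 -0.199  5.845]
rot [-0.01 -0.93 -0.01] shift [-0.031 -0.198  7.177]
```

View pics/lift.png

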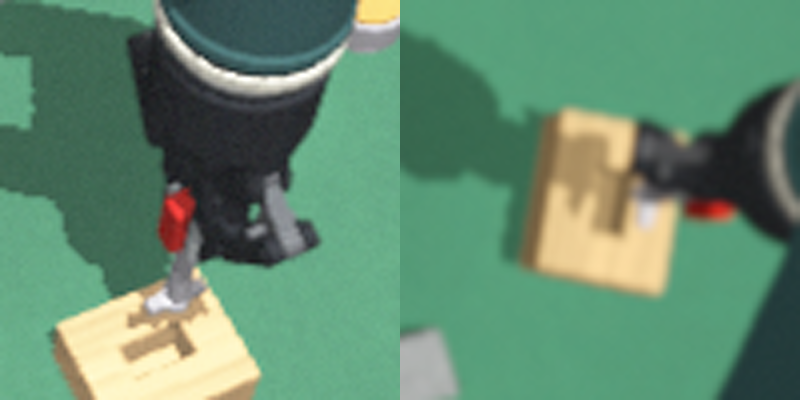

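>>> drive_tool(moves="0 -0.1 0 0 -0.1 0.4 0; 0 -0.3 0 0 -0.2 1.0 0; 0 -0.5 0 0 -0.2 1.8 0; 0 -0.7 0 0 -0.2 2.7 0; 0 -0.95 0 0 -0.2 3.6 0")

```text
clock: 8.1
ee_pos: [0.4972, -0.1087, 0.138]
eef_rot: [-0.706, 0.039, -0.038, 0.706]
contact_force: [1.2, -0.0, -0.7]
opening: 0.152
```

>>> drive_tool(moves="0 0 0 0.1 0 0.9 0; 0 0 0 0.2 0 1.8 0; 0 0 0 0.25 0 2.6 0; 0 0 0 0.3 0 3.2 0; 0 0 0 0.3 0 3.5 0")

```text
clock: 8.72
ee_pos: [0.5311, 0.0631, 0.138]
eef_rot: [-0.706, 0.039, -0.037, 0.706]
contact_force: [-0.1, 0.0, -0.4]
opening: 0.154
```

>>> drive_tool(moves="0 0 0 0 0 0 0; 0 0 0 0 0 0 0; 0 0 0 0 0 0 0; 0 0 0 0 0 0 0; 0 0 0 0 0 0 0")

```text
clock: 9.35
ee_pos: [0.5324, 0.0603, 0.139]
eef_rot: [0.706, -0.039, 0.039, -0.706]
contact_force: [-0.5, 0.6, -1.5]
opening: 0.153
```

```bash
python3 - <<'E'
from h import *
from rig import bot,grab_frame
st=bot.state(); show(st)
t=grab_frame("top");s=grab_frame("side")
for n,f in(("top",t),("side",s)): pickle.dump(f,open(n+"4.pkl","wb"))
need(st,[.5334,.0642,.13],83.6)
crop(s,205,140,110,100,7,"pics/s4.png");crop(t,215,140,100,90,8,"pics/t4.png")
E
```

```text
t 9.35 p [0.5324 0.0603 0.139 ] jawyaw 83.68 down [-0. -0. -1.] q [-0.016  0.324  1.713 -0.     1.105 -1.476] F [-0.5  0.6 -1.5] op 0.153
rot [0.   0.01 0.  ] shift [0.011 0.181 0.079]
```

View pics/s4.png

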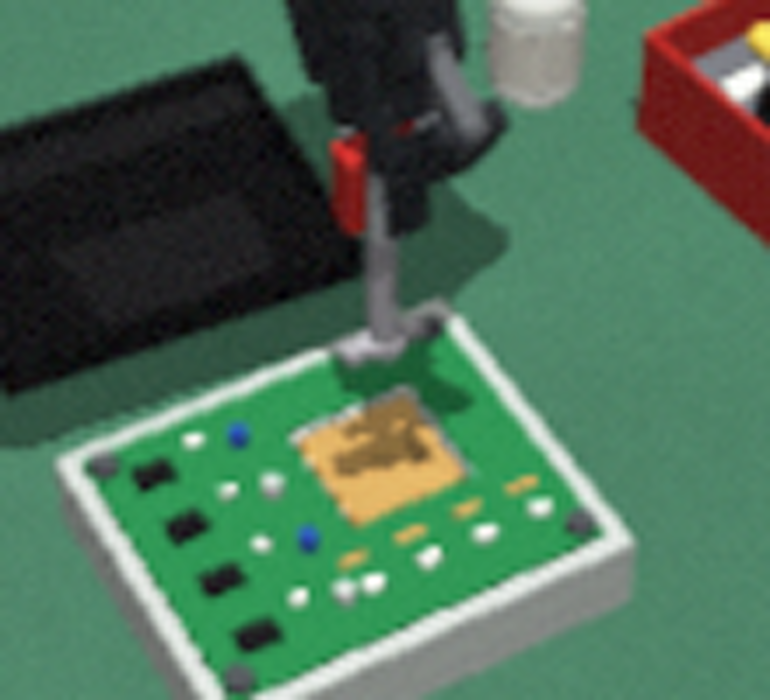

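View pics/t4.png

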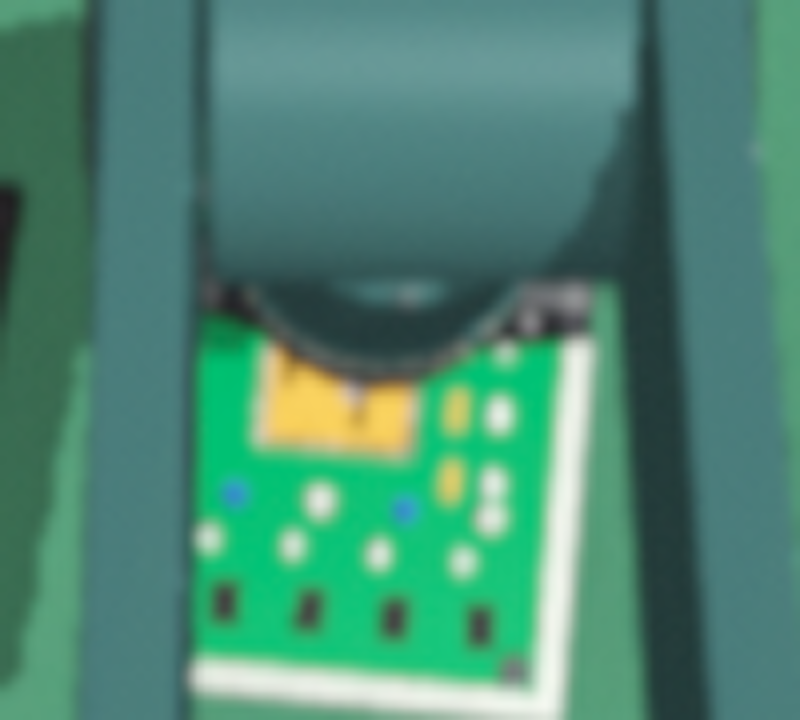

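```bash
cat >> h.py <<'E'
def overlay(f,segs,u0,v0,w,h,s,name):
    c=cv2.resize(f["image"][v0:v0+h,u0:u0+w,::-1],None,fx=s,fy=s,interpolation=cv2.INTER_CUBIC)
    for pts,col in segs:
        q=((proj(f,np.array(pts))-[u0,v0]+.5)*s).round().astype(int)
        cv2.polylines(c,[q.reshape(-1,1,2)],False,col,1)
    cv2.imwrite(name,c)
def bar(c,z,yaw,L=.034,W=.007):
    a=np.radians(yaw);x=np.array([np.cos(a),np.sin(a)]);y=np.array([-x[1],x[0]])
    return [list(np.array(c)+sx*L/2*x+sy*W/2*y)+[z] for sx,sy in((1,1),(1,-1),(-1,-1),(-1,1),(1,1))]
E
python3 - <<'E'
from h import *
s=pickle.load(open("side4.pkl","rb"));t=pickle.load(open("top4.pkl","rb"))
c=[.5324,.0603]
seg=[(bar(c,.107,-6.3),(255,0,255)),(bar(c,.113,-6.3),(255,255,0)),([c+[.113],c+[.175]],(0,255,255)),
 (bar([.5334,.0642],.036,-6.4,.05,.05),(255,0,0)),(bar([.5334,.0642],.036,-6.4,.038,.021),(0,0,255))]
overlay(s,seg,235,165,50,55,14,"pics/o4.png")
E
```

```text
(no output)
```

View pics/o4.png

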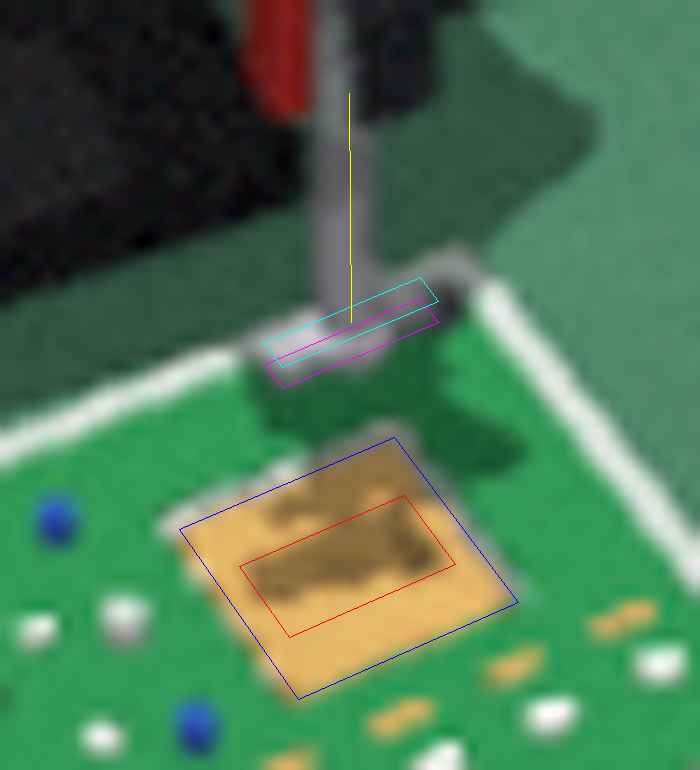

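```bash
cat >> h.py <<'E'
def avg(bot,grab,n=8):
    L=[]
    for i in range(n):
        grab("side"); L.append(bot.state()["ee_pos"])
    L=np.array(L); print("avg",L.mean(0).round(4),"sd",L.std(0).round(4)); return L.mean(0)
E
python3 - <<'E'
from h import *
from rig import bot,grab_frame
p=avg(bot,grab_frame)
need(bot.state(),[.5334,.0642,.09],83.6,p0=p)
E
```

```text
avg [0.5324 0.0608 0.139 ] sd [0.     0.0001 0.    ]
rot [ 0.    0.02 -0.  ] shift [0.012 0.98  0.07 ]
```

>>> drive_tool(moves="0 0 0 0.02 0 0.07 0; 0 0 0 0.02 0.2 0.07 0; 0 0 0 0.02 0.6 0.07 0; 0 0 0 0.02 1.0 0.07 0; 0 0 0 0.02 1.2 0.07 0")

```text
clock: 10.48
ee_pos: [0.5327, 0.0642, 0.0774]
eef_rot: [0.706, -0.04, 0.038, -0.706]
contact_force: [-0.6, 0.1, -2.3]
opening: 0.155
```

```bash
python3 - <<'E'
from h import *
from rig import bot,grab_frame
p=avg(bot,grab_frame,6); show(bot.state())
s=grab_frame("side");t=grab_frame("top")
c=[p[0],p[1]];z=p[2]-.0316
seg=[(bar(c,z,-6.3),(255,0,255)),(bar([.5334,.0642],.036,-6.4,.05,.05),(255,0,0)),(bar([.5334,.0642],.036,-6.4,.038,.021),(0,0,255))]
overlay(s,seg,235,165,50,55,14,"pics/o5.png")
need(bot.state(),[.5334,.0642,.0446],83.6,p0=p)
E
```

```text
avg [0.5335 0.0642 0.0785] sd [0.0008 0.     0.001 ]
t 10.775 p [0.5345 0.0642 0.0797] jawyaw 83.72 down [ 0.001 -0.    -1.   ] q [-0.009  0.401  1.769 -0.     0.97  -1.47 ] F [ 1.2  0.2 -0.4] op 0.155
rot [-0.    0.02  0.01] shift [-0.004  0.678  0.   ]
```

View pics/o5.png

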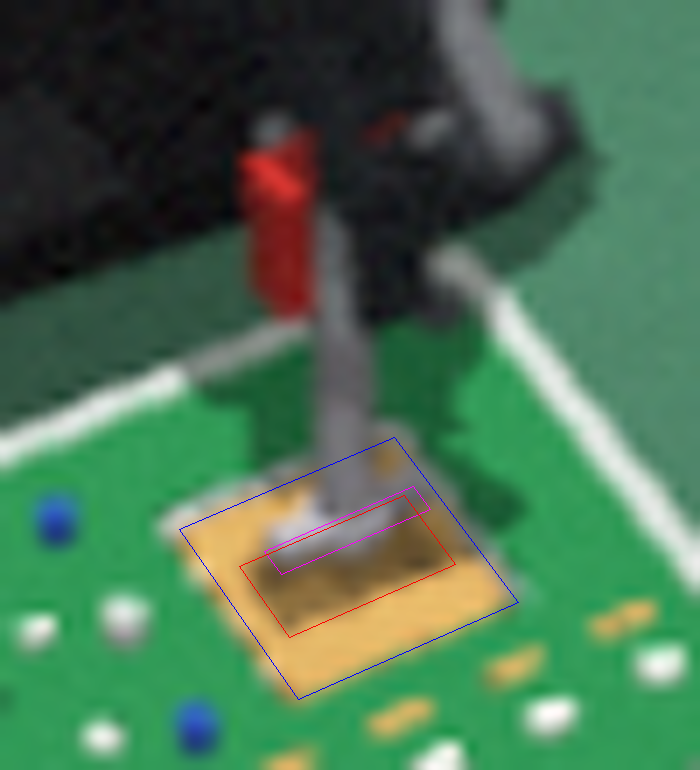

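>>> drive_tool(moves="0 0 0 0 0.1 0 0; 0 0 0 0 0.2 0 0; 0 0 0 0 0.3 0 0; 0 0 0 0 0.35 0 0; 0 0 0 0 0.35 0 0")

```text
clock: 11.5
ee_pos: [0.5335, 0.0642, 0.0611]
eef_rot: [0.706, -0.039, 0.038, -0.706]
contact_force: [-0.3, 0.8, -0.3]
opening: 0.153
```

>>> drive_tool(moves="0 0 0 0 0.08 0 0; 0 0 0 0 0.16 0 0; 0 0 0 0 0.24 0 0; 0 0 0 0 0.3 0 0; 0 0 0 0 0.3 0 0")

```text
clock: 12.12
ee_pos: [0.5335, 0.0642, 0.0462]
eef_rot: [0.706, -0.039, 0.038, -0.706]
contact_force: [0.5, -0.2, -1.7]
opening: 0.153
```

```bash
python3 - <<'E'
from h import *
from rig import bot,grab_frame
p=avg(bot,grab_frame,4); show(bot.state())
E
```

```text
avg [0.5338 0.0642 0.0465] sd [0.0001 0.     0.0001]
t 12.325 p [0.5339 0.0642 0.0466] jawyaw 83.72 down [ 0. -0. -1.] q [-0.009  0.448  1.798 -0.     0.895 -1.47 ] F [-0.5 -0.6 -0.7] op 0.154
```

>>> drive_tool(moves="0 0 0 0 0.02 0 0; 0 0 0 0 0.03 0 0; 0 0 0 0 0.04 0 0; 0 0 0 0 0.04 0 0; 0 0 0 0 0.04 0 0")

```text
clock: 12.95
ee_pos: [0.5339, 0.0642, 0.0447]
eef_rot: [0.706, -0.039, 0.039, -0.706]
contact_force: [-0.9, 0.5, 1.3]
opening: 0.151
```

>>> drive_tool(moves="0 0.8 0 0 0 0 0; 0 1.6 0 0 0 0 0; 0 2.4 0 0 0 0 0; 0 3.2 0 0 0 0 0; 0 4.0 0 0 0 0 0")

```text
clock: 13.58
ee_pos: [0.5342, 0.0641, 0.0447]
eef_rot: [0.682, -0.185, 0.186, -0.682]
contact_force: [-0.0, 0.8, 2.0]
opening: 0.156
```

```bash
python3 - <<'E'
from h import *
from rig import bot,grab_frame
p=avg(bot,grab_frame,2); st=bot.state(); show(st); print(st["moment"])
s=grab_frame("side");crop(s,225,150,70,70,9,"pics/s6.png")
E
```

```text
avg [0.5342 0.0641 0.0447] sd [0. 0. 0.]
t 13.675 p [0.5342 0.0641 0.0447] jawyaw 59.68 down [ 0.001 -0.    -1.   ] q [-0.009  0.451  1.799 -0.     0.891 -1.05 ] F [ 0.4 -0.3  1.5] op 0.152
[-0.00037918 -0.02222153 -0.0218844 ]
```

View pics/s6.png

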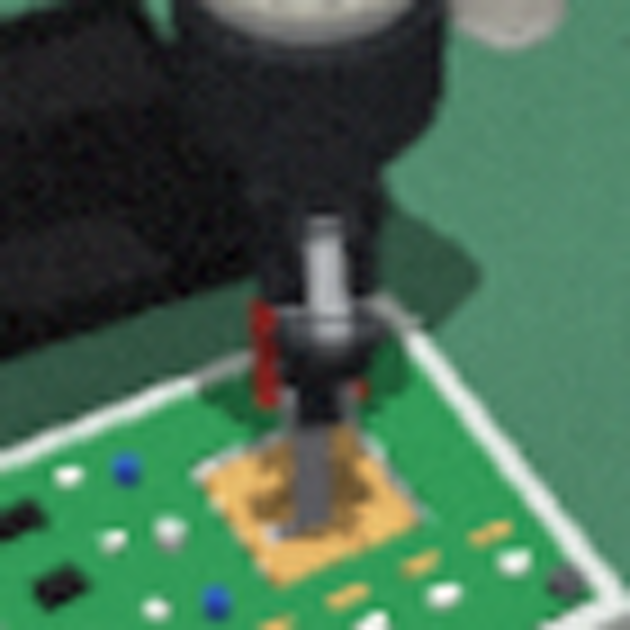

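>>> drive_tool(moves="0 1 0 0 0 0 0; 0 2 0 0 0 0 0; 0 3 0 0 0 0 0; 0 4 0 0 0 0 0; 0 5 0 0 0 0 0")

```text
clock: 14.35
ee_pos: [0.5341, 0.0641, 0.0447]
eef_rot: [-0.611, 0.355, -0.356, 0.611]
contact_force: [0.0, -0.5, 2.7]
opening: 0.149
```

```bash
python3 - <<'E'
from h import *
from rig import bot,grab_frame
p=avg(bot,grab_frame,2); st=bot.state(); show(st); print(st["moment"])
E
```

```text
avg [0.534  0.0641 0.0447] sd [0. 0. 0.]
t 14.45 p [0.5341 0.0642 0.0447] jawyaw 29.77 down [ 0. -0. -1.] q [-0.009  0.451  1.799 -0.     0.891 -0.528] F [ 0.6 -0.8  1.8] op 0.152
[-0.05570812 -0.01783877 -0.03176051]
```

>>> drive_tool(moves="0 1 0 0 0 0 0; 0 2 0 0 0 0 0; 0 3 0 0 0 0 0; 0 4 0 0 0 0 0; 0 4.7 0 0 0 0 0")

```text
clock: 15.08
ee_pos: [0.534, 0.0642, 0.0447]
eef_rot: [-0.507, 0.493, -0.493, 0.507]
contact_force: [-0.3, -0.0, 2.5]
opening: 0.15
```

```bash
python3 - <<'E'
from h import *
from rig import bot,grab_frame
p=avg(bot,grab_frame,2); st=bot.state(); show(st); print(st["moment"])
s=grab_frame("side");crop(s,225,150,70,70,9,"pics/s7.png")
E
```

```text
avg [0.534  0.0642 0.0447] sd [0. 0. 0.]
t 15.175 p [0.534  0.0642 0.0447] jawyaw 1.67 down [ 0. -0. -1.] q [-0.009  0.451  1.799 -0.     0.891 -0.038] F [ 0.6 -0.1  2.6] op 0.152
[-0.05815465  0.0091552  -0.06617471]
```

View pics/s7.png

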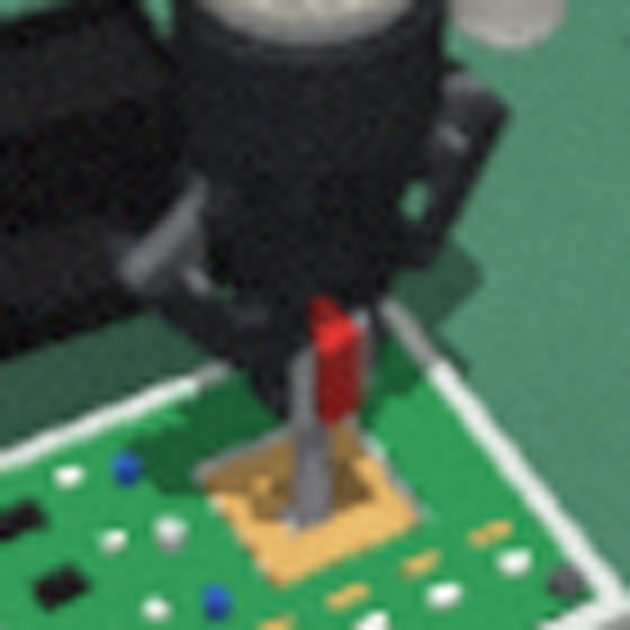

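>>> drive_tool(moves="0 0 0 0 -0.05 0 0; 0 0 0 0 -0.1 0 0; 0 0 0 0 -0.2 0 0; 0 0 0 0 -0.3 0 0; 0 0 0 0 -0.3 0 0", squeeze=110)

```text
clock: 15.85
ee_pos: [0.5338, 0.0642, 0.0599]
eef_rot: [-0.507, 0.493, -0.493, 0.507]
contact_force: [0.1, -0.6, -4.8]
opening: 0.149
```

```bash
python3 - <<'E'
from h import *
from rig import bot,grab_frame
p=avg(bot,grab_frame,2); st=bot.state(); show(st); print(st["moment"])
s=grab_frame("side");crop(s,225,150,70,70,9,"pics/s8.png")
E
```

```text
avg [0.5336 0.0642 0.0596] sd [0.     0.     0.0001]
t 15.95 p [0.5336 0.0642 0.0595] jawyaw 1.53 down [-0. -0. -1.] q [-0.009  0.429  1.787 -0.     0.925 -0.035] F [-0.   0.4 -3.3] op 0.148
[0.08946615 0.12307131 0.00655291]
```

View pics/s8.png

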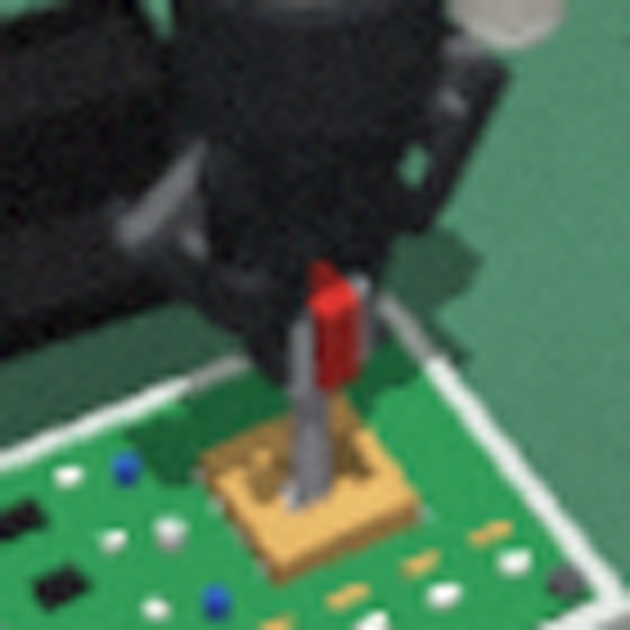

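>>> drive_tool(moves="0 0 0 0 -0.2 0 0; 0 0 0 0 -0.5 0 0; 0 0 0 0 -0.8 0 0; 0 0 0 0 -1.2 0 0; 0 0 0 0 -1.6 0 0")

```text
clock: 16.62
ee_pos: [0.5341, 0.0642, 0.1413]
eef_rot: [-0.506, 0.493, -0.494, 0.507]
contact_force: [0.3, -0.4, -4.8]
opening: 0.15
```

```bash
python3 - <<'E'
from h import *
from rig import bot,grab_frame
p=avg(bot,grab_frame,2); st=bot.state(); show(st)
s=grab_frame("side");crop(s,205,120,110,100,6,"pics/s9.png")
# tray from both views at z=.02
for f,n,(u0,v0,w,h) in ((pickle.load(open("side0.pkl","rb")),"side",(185,140,80,60)),(pickle.load(open("top0.pkl","rb")),"top",(155,150,67,75))):
    im=f["image"].astype(int);m=np.zeros(im.shape[:2],bool);m[v0:v0+h,u0:u0+w]=1;m&=im.sum(2)<130
    v,u=np.nonzero(m)
    for z in (.02,0): print(n,z,cv2.minAreaRect(atz(f,u,v,z)[:,:2].astype(np.float32)))
for q in ([.536,.2616,.13],): need(st,q,1.5+16,p0=p); need(st,q,1.5,p0=p)
E
```

```text
avg [0.5361 0.0642 0.1433] sd [0.0001 0.     0.0006]
t 16.725 p [0.5362 0.0642 0.1427] jawyaw 1.53 down [ 0.006 -0.    -1.   ] q [-0.009  0.322  1.705 -0.     1.109 -0.035] F [ 1.8 -0.7 -4. ] op 0.151
side 0.02 ((0.5397981405258179, 0.30753177404403687), (0.262643426656723, 0.1695498824119568), 79.40886688232422)
side 0 ((0.5492429137229919, 0.32643818855285645), (0.2686762809753418, 0.17344434559345245), 79.40886688232422)
top 0.02 ((0.5367742776870728, 0.2616406977176666), (0.13350680470466614, 0.15904179215431213), 79.3176498413086)
top 0 ((0.5391318798065186, 0.26455268263816833), (0.13577900826931, 0.16174860298633575), 79.31764221191406)
rot [-0.06 -2.66  0.01] shift [-3.947  0.265  0.102]
rot [-0.06  0.    0.  ] shift [-3.947  0.265  0.102]
```

View pics/s9.png

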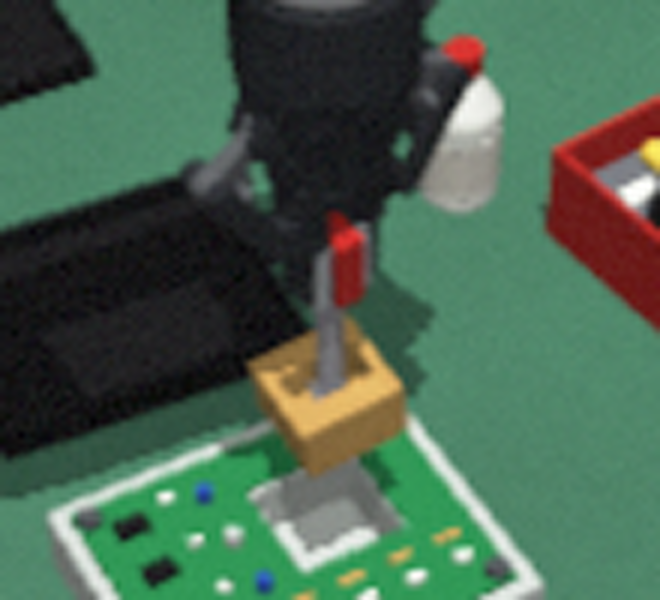

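>>> drive_tool(moves="0 0 0 -0.15 0 0 0; 0 0 0 -0.45 0 0 0; 0 0 0 -0.85 0 0 0; 0 0 0 -1.3 0 0 0; 0 0 0 -1.8 0 0 0")

```text
clock: 17.4
ee_pos: [0.5309, 0.1562, 0.139]
eef_rot: [0.507, -0.493, 0.493, -0.507]
contact_force: [0.5, 0.2, -4.7]
opening: 0.154
```

>>> drive_tool(moves="0 0 0 -0.5 0 0.03 0; 0 0 0 -1.0 0 0.06 0; 0 0 0 -1.5 0 0.1 0; 0 0 0 -1.85 0 0.1 0; 0 0 0 -2.1 0 0.1 0")

```text
clock: 18.02
ee_pos: [0.533, 0.2606, 0.1391]
eef_rot: [0.507, -0.493, 0.493, -0.507]
contact_force: [-0.1, -0.1, -4.8]
opening: 0.15
```

>>> drive_tool(moves="0 0 0 0 0 0 0; 0 0 0 0 0.2 0 0; 0 0 0 0 0.5 0 0; 0 0 0 0 0.9 0 0; 0 0 0 0 1.2 0 0")

```text
clock: 18.65
ee_pos: [0.5328, 0.2583, 0.0776]
eef_rot: [0.507, -0.494, 0.493, -0.506]
contact_force: [0.3, -0.3, -4.7]
opening: 0.146
```

```bash
python3 - <<'E'
from h import *
from rig import bot,grab_frame
p=avg(bot,grab_frame,4); st=bot.state(); show(st)
s=grab_frame("side");crop(s,175,90,110,100,6,"pics/s10.png")
need(st,[.536,.2616,.045],1.5,p0=p)
E
```

```text
avg [0.5323 0.2584 0.0775] sd [0.0007 0.0004 0.0012]
t 18.85 p [0.5334 0.2589 0.0791] jawyaw 1.5 down [-0.001 -0.    -1.   ] q [ 0.335  0.469  1.645 -0.     1.028  0.309] F [-0.5 -0.3 -4.2] op 0.149
rot [0.01 0.   0.  ] shift [-0.063  0.65   0.076]
```

View pics/s10.png

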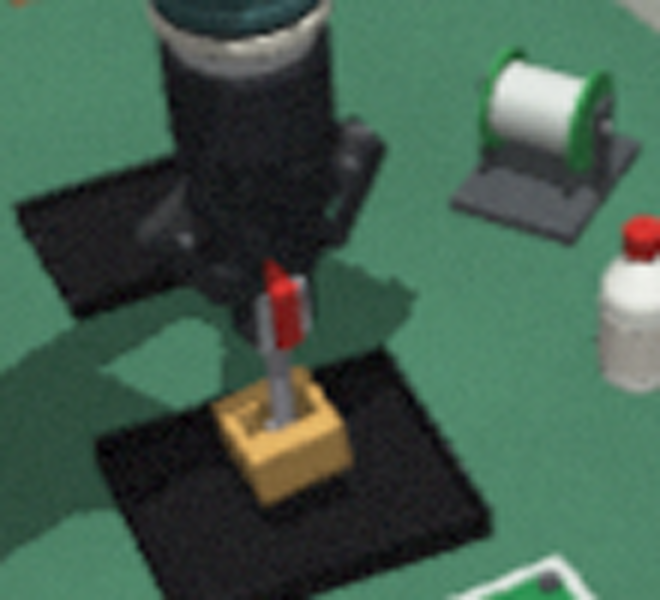

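>>> drive_tool(moves="0 0 0 0 0.15 0.05 0; 0 0 0 -0.05 0.3 0.05 0; 0 0 0 -0.05 0.42 0.05 0; 0 0 0 -0.05 0.5 0.05 0; 0 0 0 -0.05 0.55 0.05 0")

```text
clock: 19.52
ee_pos: [0.5359, 0.2617, 0.0516]
eef_rot: [0.507, -0.493, 0.493, -0.506]
contact_force: [-0.5, 1.2, -5.4]
opening: 0.149
```

```bash
python3 - <<'E'
from h import *
from rig import bot,grab_frame
p=avg(bot,grab_frame,4); st=bot.state(); show(st)
E
```

```text
avg [0.536  0.2618 0.0518] sd [0.0002 0.     0.0002]
t 19.725 p [0.5362 0.2618 0.0521] jawyaw 1.52 down [ 0. -0. -1.] q [ 0.339  0.508  1.66  -0.     0.974  0.312] F [ 0.3 -0.7 -4.4] op 0.15
```

Expected contact is near z 0.045, so I'll go down in small steps.

>>> drive_tool(moves="0 0 0 0 0.03 0 0; 0 0 0 0 0.06 0 0; 0 0 0 0 0.09 0 0; 0 0 0 0 0.11 0 0; 0 0 0 0 0.12 0 0")

```text
clock: 20.35
ee_pos: [0.5362, 0.2618, 0.046]
eef_rot: [-0.507, 0.493, -0.493, 0.507]
contact_force: [0.6, -0.2, -3.0]
opening: 0.148
```

>>> drive_tool(moves="0 0 0 0 0.01 0 0; 0 0 0 0 0.02 0 0; 0 0 0 0 0.03 0 0; 0 0 0 0 0.04 0 0; 0 0 0 0 0.04 0 0")

```text
clock: 20.98
ee_pos: [0.5361, 0.2618, 0.044]
eef_rot: [0.507, -0.493, 0.493, -0.507]
contact_force: [-1.1, 0.9, -1.2]
opening: 0.153
```

>>> drive_tool(moves="0 0 0 0 0.01 0 0; 0 0 0 0 0.02 0 0; 0 0 0 0 0.025 0 0; 0 0 0 0 0.025 0 0; 0 0 0 0 0.025 0 0")

```text
clock: 21.6
ee_pos: [0.536, 0.2618, 0.0427]
eef_rot: [0.507, -0.493, 0.493, -0.507]
contact_force: [0.6, -0.1, -0.6]
opening: 0.151
```

```bash
python3 - <<'E'
from h import *
from rig import bot,grab_frame
F=[]
for i in range(5): grab_frame("top"); F.append(bot.state()["contact_force"])
print(np.mean(F,0)); show(bot.state())
s=grab_frame("side");crop(s,175,90,110,100,6,"pics/s11.png")
E
```

```text
[ 0.21124681 -0.14092712 -0.90896114]
t 21.85 p [0.536  0.2618 0.0427] jawyaw 1.52 down [-0. -0. -1.] q [ 0.339  0.52   1.667 -0.     0.955  0.312] F [ 0.1 -0.4 -1.4] op 0.148
```

View pics/s11.png

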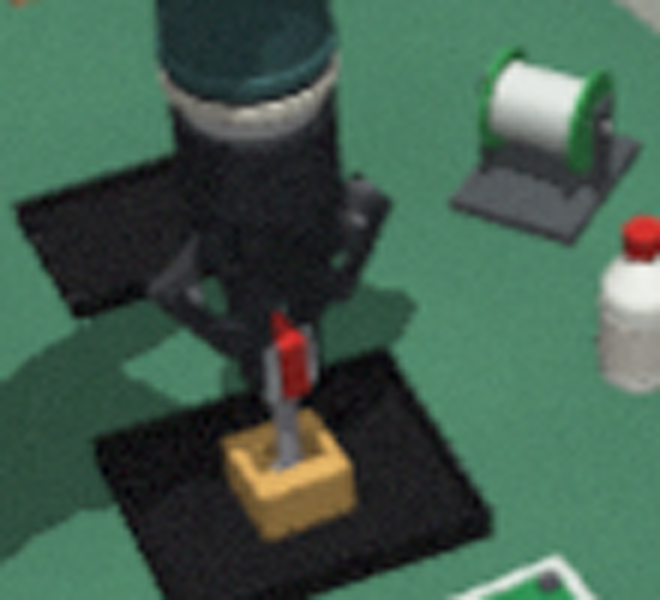

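>>> drive_tool(moves="0 0 0 0 0.005 0 0; 0 0 0 0 0.01 0 0; 0 0 0 0 0.015 0 0; 0 0 0 0 0.02 0 0; 0 0 0 0 0.02 0 0")

```text
clock: 22.52
ee_pos: [0.5362, 0.2619, 0.0427]
eef_rot: [-0.506, 0.493, -0.493, 0.507]
contact_force: [-2.8, -1.4, 8.8]
opening: 0.151
```

```bash
python3 - <<'E'
from h import *
from rig import bot,grab_frame
F=[]
for i in range(5): grab_frame("top"); F.append(bot.state()["contact_force"])
print(np.mean(F,0)); show(bot.state())
E
```

```text
[-2.1378403  -0.99025879  8.26391569]
t 22.775 p [0.5362 0.2618 0.0427] jawyaw 1.52 down [ 0.  0. -1.] q [ 0.339  0.52   1.667 -0.     0.954  0.312] F [-2.  -1.2  7.6] op 0.148
```

>>> drive_tool(moves="0 0 0 0 -0.008 0 0; 0 0 0 0 -0.008 0 0.2; 0 0 0 0 -0.008 0 0.25; 0 0 0 0 -0.008 0 0.35; 0 0 0 0 -0.008 0 0.5", squeeze=30)

```text
clock: 23.4
ee_pos: [0.536, 0.2618, 0.042]
eef_rot: [0.507, -0.493, 0.493, -0.507]
contact_force: [-0.5, -0.3, 0.7]
opening: 0.499
```

```bash
python3 - <<'E'
from h import *
from rig import bot,grab_frame
show(bot.state())
s=grab_frame("side");crop(s,175,90,110,100,6,"pics/s12.png")
E
```

```text
t 23.4 p [0.536  0.2618 0.042 ] jawyaw 1.52 down [-0. -0. -1.] q [ 0.339  0.521  1.668 -0.     0.953  0.312] F [-0.5 -0.3  0.7] op 0.499
```

View pics/s12.png

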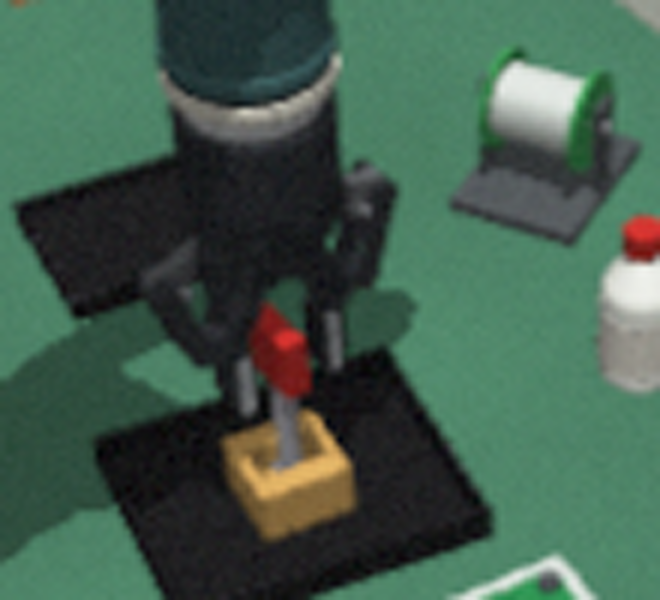

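>>> drive_tool(moves="0 0 0 0 0 0 0.8; 0 0 0 0 0 0 1; 0 0 0 0 -0.2 0 1; 0 0 0 0 -0.6 0 1; 0 0 0 0 -1.1 0 1")

```text
clock: 24.08
ee_pos: [0.5358, 0.2617, 0.0979]
eef_rot: [0.507, -0.493, 0.493, -0.506]
contact_force: [-0.4, 0.2, 0.4]
opening: 1.001
```

>>> drive_tool(moves="0 0 0 0 -0.6 0 1; 0 0 0 0 -1.2 0 1; 0 0 0 0 -1.8 0 1; 0 0 0 0 -2.2 0 1; 0 0 0 0 -2.4 0 1")

```text
clock: 24.7
ee_pos: [0.5367, 0.2621, 0.2192]
eef_rot: [-0.506, 0.493, -0.494, 0.507]
contact_force: [-0.1, 0.8, 0.6]
opening: 1.001
```

```bash
python3 - <<'E'
from h import *
from rig import bot,grab_frame
show(bot.state())
s=grab_frame("side");t=grab_frame("top")
crop(s,175,90,110,100,7,"pics/s13.png");
cv2.imwrite("pics/t13.png",t["image"][:,:,::-1])
for f in(s,t):
    P=cloud(f);im=f["image"].astype(int)
    red=(im[...,0]>110)&(im[...,1]<80)&(abs(P[...,0]-.536)<.06)&(abs(P[...,1]-.262)<.06)&(P[...,2]>.06)
    print("red",red.sum(),np.nanmean(P[red],0),np.nanpercentile(P[red][:,2],[5,95]) if red.sum() else "")
    br=(im[...,0]>im[...,2]+60)&(im[...,0]>im[...,1]+5)&(im[...,1]>60)&(abs(P[...,0]-.536)<.06)&(abs(P[...,1]-.262)<.06)&(P[...,2]>.028)&(P[...,2]<.04)
    print(br.sum(),np.nanmedian(P[br],0))
    v,u=np.nonzero(br); print(cv2.minAreaRect(atz(f,u,v,.034)[:,:2].astype(np.float32)))
E
```

```text
t 24.7 p [0.5367 0.2621 0.2192] jawyaw 1.52 down [ 0.003  0.001 -1.   ] q [ 0.339  0.331  1.483 -0.     1.325  0.312] F [-0.1  0.8  0.6] op 1.001
red 71 [0.53508588 0.25589301 0.11360962] [0.09324006 0.12281193]
148 [0.52959869 0.25069744 0.03377814]
((0.5337300896644592, 0.25896644592285156), (0.057104818522930145, 0.05171115696430206), 82.46820831298828)
red 7 [0.53668951 0.2464817  0.11507957] [0.10026398 0.122815  ]
98 [0.54062328 0.24381395 0.03508734]
((0.5366230010986328, 0.24924194812774658), (0.049132898449897766, 0.02852688729763031), 0.12752585113048553)
```

View pics/s13.png

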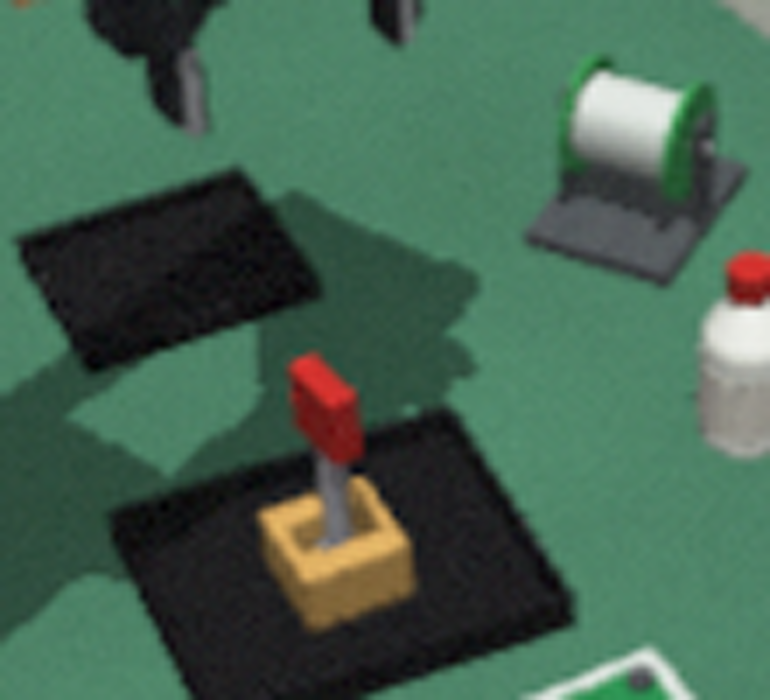

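View pics/t13.png

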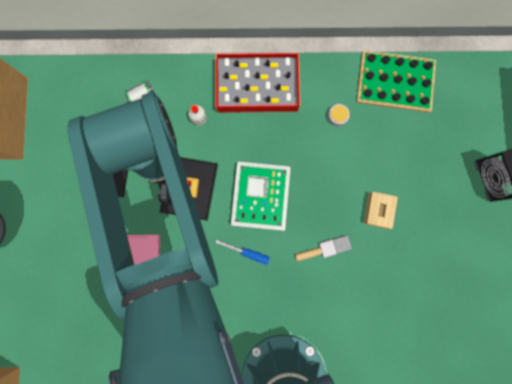

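```bash
python3 - <<'E'
from rig import close_job
print(close_job())
E
```

```text
the job is handed in; nothing more can be done
None
```

I handed the job in at about 24.8 s. The brass plug stands upright in the larger black tray with the puller still in it, and the gripper is open and clear above. `close_job()` gives no verdict, so this rests on my own checks.

**What I did:**
- **Grasp:** The first try closed on nothing above the handle. The fingertips really sit about 41 mm above the reported TCP. I corrected for that and gripped the handle, and the rod had not moved.
- **Lock and draw:** I lowered the foot into the plug and turned it about 82° clockwise. I then drew the plug straight up, and the pictures show it lifting out of the pocket with the puller.
- **Set down:** I carried it over the tray and lowered it in small steps until the force showed it was standing on the floor. Then I released it and raised the arm.

**Last checks:**
- **Plug:** The side picture shows it upright in the tray, with its top at about z 0.034, as expected when it rests on the floor. By arm position it stands within a few millimetres of the tray centre. The side camera puts it about 4 mm away; the top view was partly hidden by the arm.
- **Puller:** It is still in the plug with its handle turned across the slot. It leans by what looks like a few degrees, which I judged by eye and did not measure. I also did not measure the turn again after letting go.
- **Bottle and tin:** Both look to be where they started; I checked this by eye only.

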